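Pull down the flap of the over-bench parts cupboard with the hook pole

ROBOT

A 7-joint arm with a two-finger parallel gripper is mounted at the origin on the work surface. World frame = base frame: x ahead of the robot, y to its left, z up, the work surface at z = 0. Lengths are in m, angles in rad, forces in N, time in s.
With the tool pointing down it reaches from about 0.425 to 0.95 m from the base axis. Payload 4.7 kg.
Tool frame: the origin (TCP) lies at the very end of the fingers, on their centre line; the grasp point (between the pads) lies 19 mm behind it; z points along the fingers, y is the direction in which the jaws open and shut (so a half turn about z gives the same grasp; the last joint's range is limited). The gripper opens to 85 mm and grips with 20 to 120 N. Pads are 22 mm wide; open, the fingers measure 114 mm over their backs; the gripper's body (76 mm by 85 mm) begins 54 mm behind the grasp point. The pads swing forward as they close: fully open they stand 13 mm farther back than shut.
Start: joints at [1.195, 0.469, -0.049, 1.532, 0.024, 1.141, -0.082], TCP at [0.229, -0.635, 0.231] pointing down, gripper open.
Joint ranges: [-2.59, 2.59], [-0.33, 1.99], [-1.39, 1.29], [0.1, 2.45], [-1.04, 4.18], [0.21, 1.99], [-2.66, 2.66]. Speed limits (rad/s): [2.57, 2.57, 3.14, 3.14, 3.14, 3.14, 3.14].

INTERFACE

Orientations are given as [roll, pitch, yaw] about the fixed x, y, z axes, in that order (R = Rz(yaw) Ry(pitch) Rx(roll)).
In Python, from workcell import r, eyes gives the robot as it stands. The module is installed in compiled form; this text tells all that it offers.
- The arm moves only by the tool step_arm, never from a script. Its arguments are lists of equal length, an entry for each row: "offset": the shift along the world's x, y, z scaled (see below), a list of three; "roll": the turn about the world's z scaled (see below). A call has exactly 5 rows; each row shifts and turns the commanded pose from where the row before left it; what a row does not reach is not made up. The controller multiplies each number of a shift by 3 cm and each number of a turn by 4 degrees. A row lasts 1/8 s, in which the tool goes at most 62.5 mm and 10.7 degrees, less where a joint would pass 70% of its speed; a pose out of reach is approached as far as the arm can. A call with a number of a shift or a turn outside -1 to 1 is refused whole. A call with a gripper value outside its range is refused whole. "claw" is the closure, from 0 (fully open) to 1 (shut), set as the call begins (left out, the last holds). The fingers move at their own pace and stop on an object; "grip_force" is the grip in N (left out, the last holds). Time passes only in rows, so rows that do not move let the fingers close, or fill a call up. It gives the time, the measured TCP pose, the force and the opening at its end, in the units of the state.
- r.sense(): the state, without advancing time (a new reading comes with each control period).
- eyes.snapshot(name): name is "side" or "top" or "wrist"; returns a dict with "img" (420x560x3 uint8, blue, green, red), "K" (3x3 intrinsics, pixels), "xyz" and "orientation" of the camera in the world. Camera axes: x right, y down, z forward; pixel columns grow to the right and rows downward; lengths in m; the calibration is good to about 2 mm. A picture is of the moment at which its call begins. There is no depth.
- r.finish_job(): hands the job in, once; it reports no verdict.
The state is a dict: "time_s": time; "qpos": joint angles; "qd": joint speeds; "joint_torque": joint torques, N m; "position": TCP position; "tcp_rot": TCP orientation; "contact_force": force on the tool from outside, world axes, zero at the start; "torque": the same for the moment, N m; "opening": finger opening in m.
Only numpy, scipy, OpenCV 4.12 (cv2) and the standard library are available. Lean on these libraries where they do the work, as an engineer would, in place of code of your own. Each camera call takes 0.05 s, during which the arm holds its last target.

TASK

Pick up the hook pole from the blue mat, feel its bent prong right through the steel eye on the top edge of the parts cupboard's flap, and swing the flap down until it rests fully on its stop, keeping the prong in the eye all the way so that the flap never drops or slams. Then unhook the pole and lay it flat back on the mat, letting go only once it lies there. Be gentle (always under 20 N between pole and cupboard), keep the hand and arm off the flap and cupboard (only the pole touches them), and leave the other things on the bench where they are.

Things in the scene. Friction and masses are not known exactly. Their poses are not given: they have to be found in the camera images.
- pole_grip (a point): Centre of the handle of the hook pole, a loose tool of 0.15 kg lying flat on the mat. Handle: black bar 100 mm long, 20 wide, 24 high, to be grasped across its width; the point is half-way up, 12 mm above the mat's top when lying. x runs along the pole towards its hook end, z up, y to the left. A 13 mm aluminium tube goes on in line, at the same height, to the point tube_end.
- tube_end (a point): Front end of the pole's tube, 95 mm ahead of the handle's centre; same axes. From it comes a 7 mm round steel rod, telescopic, locked (firm far beyond 20 N) at an unknown length, new each time, ending in the prong: a 7 mm pin along -y, its round tip (prong_tip) 38.5 mm from the pole's centre line. Prong's centre line: 20 to 90 mm ahead of this point; rod's outer end: 3.5 mm farther.
- flap_top (a point): Middle of the flap's upper edge, at mid-thickness (front face 6 mm towards -x), 140 mm from the hinge. Turns with the flap: y along the hinge, z from hinge to edge, x through the board, away from its front. From it rises a steel eye bolt: upright ring, hole 15 mm wide along y, wire 6 mm, on a 6 mm shank, locked at an unknown height, new each time: ring's centre (eye) 14 to 42 mm beyond the edge.
- flap_hinge (a point): Point of the hinge line below flap_top, same axes. The line runs along y at the lower edge of the flap: a grey board 296 mm wide (y), 140 high, 12 thick, about 0.7 kg. With the pole level along the shut flap's x, handle on the -x side, the prong points along -y and enters the eye from its +y side, and can stay so all the way down, as it turns in the eye.
- cupboard: Grey parts cupboard fixed to the bench, 150 mm deep (x), 300 wide (y), 145 high on legs 130 high: its top is 275 mm above the bench. Origin at the bench under its centre; its front, closed by the flap, faces -x; x, y as those of the shut flap.
- flap (a joint): Angle of the flap (rad): 0 shut and upright, growing as its upper edge swings out towards the cupboard's -x and down; at 1.3 it rests on its stop. The hinge is stiff (0.25 N m): shut, the flap stands by itself, but once about half a radian open its weight makes it fall unless held.
- mat: Blue silicone mat, fixed, 460 mm along x by 620 mm along y, 3 mm thick; origin at the centre of its underside.
- spool: Bystander: metal spool of solder, 56 mm wide, 50 mm high, standing on the mat; origin at its foot.
- flux: Bystander: small jar, 44 mm wide, 45 mm high; origin at its foot.
- cleaner: Bystander: bottle, 52 mm wide, 130 mm high; origin at its foot.
- driver: Bystander: screwdriver 160 mm long lying at the robot's side of the mat.
- tray: Bystander: grey parts tray 90 x 120 x 30 mm under the cupboard; origin at its foot.
- can: Bystander: can 50 mm wide, 60 mm high, standing on the cupboard's top; origin at its foot.
- jig: Bystander: black probe board 100 x 100 mm with a ring of capacitors and thin probes, 45 mm high and 150 mm across the probes; origin at its foot.
There are look-alikes about, which are no part of the job. Leave any yellow look-alike of the part that bears pole_grip alone.

How it is judged:
By the outcome, as a careful person would: the job done as asked, in the order asked, and still so for the second after the job is handed in, with the robot touching nothing.
It also fails if it takes over 72 s, if anything falls off the work surface, if the arm or the gripper's body presses on something with over 40 N, if the wrist force passes 120 N, or if a joint passes its speed limit or range.

## Working session

There is one attempt and no reset: what is moved stays moved. The work goes in short steps, Python scripts to look and compute and a tool call to move; the robot and the scene stay as the last step left them, time stands still between calls to the robot, and variables do not carry over. Pictures are saved under pics/ and viewed, and the job is handed in when it is done.

Besides the shell and the picture viewer there is one more tool, called after "Request:" by a JSON object that holds its "name" and its "arguments", one argument or row to a line. step_arm: Moves the arm, as the interface text tells. Its arguments: {"type":"object","properties":{"offset":{"type":"array"},"roll":{"type":"array"},"claw":{"type":"number"},"grip_force":{"type":"number"}},"required":["offset","roll"]}

```bash
mkdir -p pics; cat > h.py <<'E'
import numpy as np, cv2
from scipy.spatial.transform import Rotation as R
from workcell import r, eyes
def snap(n,f):
    s=eyes.snapshot(n); cv2.imwrite('pics/'+f+'.png',s['img']); np.save('pics/'+f+'.npy',s,allow_pickle=True); return s
def load(f): return np.load('pics/'+f+'.npy',allow_pickle=True).item()
def rot(s):
    o=np.array(s['orientation'],float)
    return o if o.shape==(3,3) else R.from_euler('xyz',o).as_matrix()
def ray(s,u,v):
    d=rot(s)@np.linalg.solve(np.array(s['K']),[u,v,1.]); return np.array(s['xyz'],float),d/np.linalg.norm(d)
def onz(s,u,v,z):
    o,d=ray(s,u,v); return o+d*(z-o[2])/d[2]
def tri(s1,p1,s2,p2):
    o1,d1=ray(s1,*p1);o2,d2=ray(s2,*p2)
    t=np.linalg.lstsq(np.c_[d1,-d2],o2-o1,rcond=None)[0]
    a,b=o1+t[0]*d1,o2+t[1]*d2; return (a+b)/2,np.linalg.norm(a-b)
def proj(s,P):
    c=rot(s).T@(np.array(P,float)-s['xyz']); k=np.array(s['K'])@c; return k[:2]/k[2]
def state():
    s=r.sense(); return s
E
python3 - <<'E'
from h import *
for n in('side','top','wrist'):
    s=snap(n,n+'0'); print(n,s['K'],s['xyz'],s['orientation'])
print(r.sense())
E
```

```text
side [[400.95554936   0.         282.90001461]
 [  0.         400.95554936 209.87589563]
 [  0.           0.           1.        ]] [ 0.42599914 -1.06749372  0.78340805] [-2.08068942  0.01569541 -0.03011816]
top [[455.08845132   0.         278.79370754]
 [  0.         455.08845132 201.56186106]
 [  0.           0.           1.        ]] [0.26560035 0.01476726 1.2187366 ] [-2.93953693e+00  1.66291291e-03 -1.45660445e+00]
wrist [[378.61013427   0.         279.09362996]
 [  0.         378.61013427 206.20483839]
 [  0.           0.           1.        ]] [ 0.29862539 -0.60885539  0.37234381] [ 2.84975145e+00  1.46849422e-03 -1.22374187e+00]
{'time_s': 0.15, 'qpos': array([ 1.19510526,  0.46925488, -0.04857173,  1.53338968,  0.02410454,
        1.14099948, -0.08234047]), 'qd': array([-7.27926924e-04, -1.97563167e-03, -7.65143768e-04, -1.05263172e-03,
        6.58691152e-05, -7.90768660e-04,  4.32419987e-04]), 'joint_torque': array([ 3.65893538e-04, -5.10765088e+01, -4.66905534e-02, -2.37978208e+01,
        1.07620537e-02,  5.35004394e-03, -3.80832688e-06]), 'position': array([ 0.2292769 , -0.63440938,  0.23051593]), 'tcp_rot': array([-3.14012795e+00,  5.94797609e-05,  3.46756788e-01]), 'contact_force': array([ 0.16371477,  0.88649322, -0.43180334]), 'torque': array([ 0.00287812, -0.05693494, -0.0384489 ]), 'opening': 0.08528911651891971}
```

View pics/side0.png

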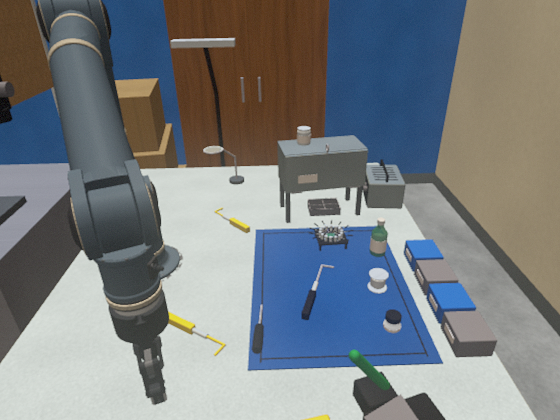

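View pics/top0.png

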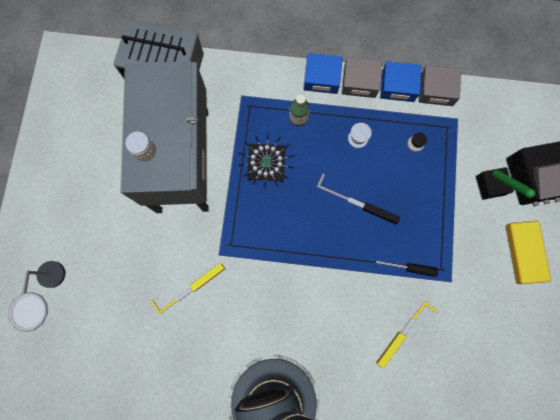

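View pics/wrist0.png

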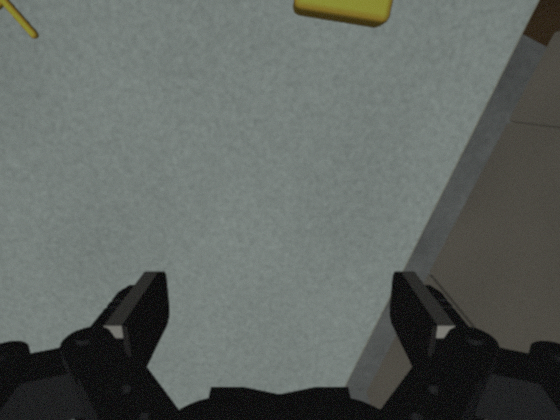

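Candidates for the pole (top view): black-handled hook (380,212) on the mat; yellow look-alikes (205,278) and (405,335); black screwdriver (420,268). The black-handled one with the bent steel prong fits the description. Close crop to check, plus crops of the eye.

```bash
python3 - <<'E'
from h import *
t=load('top0')['img'];s=load('side0')['img']
def c(i,x,y,w,h,k): return cv2.resize(i[y:y+h,x:x+w],(w*k,h*k),interpolation=cv2.INTER_CUBIC)
cv2.imwrite('pics/c1.png',c(t,305,165,110,70,7))
cv2.imwrite('pics/c2.png',c(t,110,15,110,200,3))
cv2.imwrite('pics/c3.png',c(s,270,120,110,100,6))
cv2.imwrite('pics/c4.png',c(s,290,255,60,70,8))
E
```

```text
(no output)
```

View pics/c1.png

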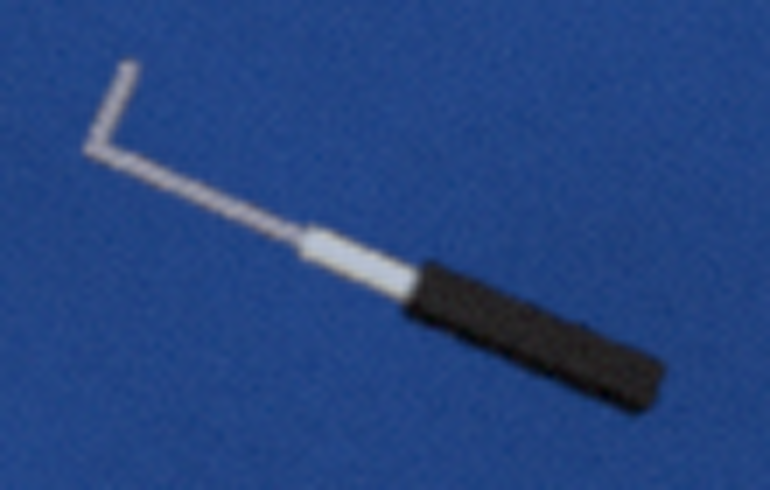

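View pics/c2.png

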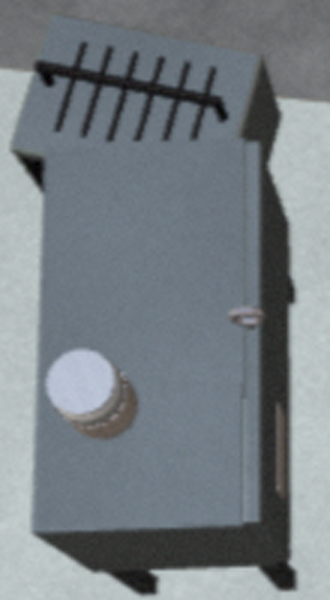

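View pics/c3.png

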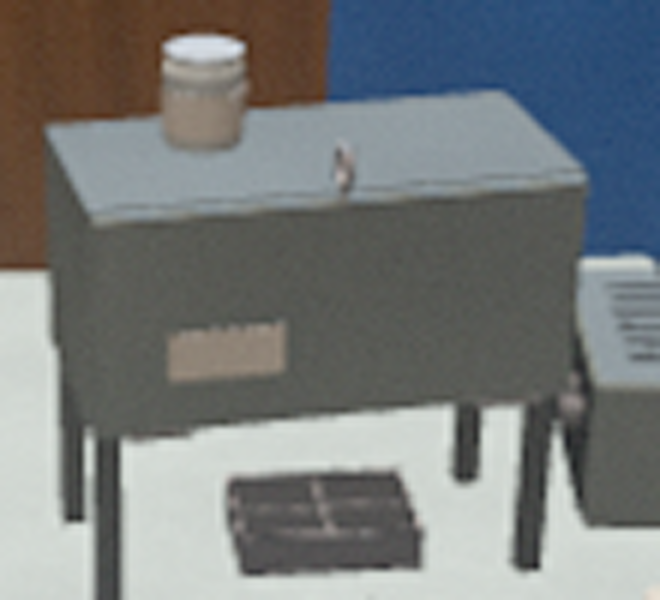

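View pics/c4.png

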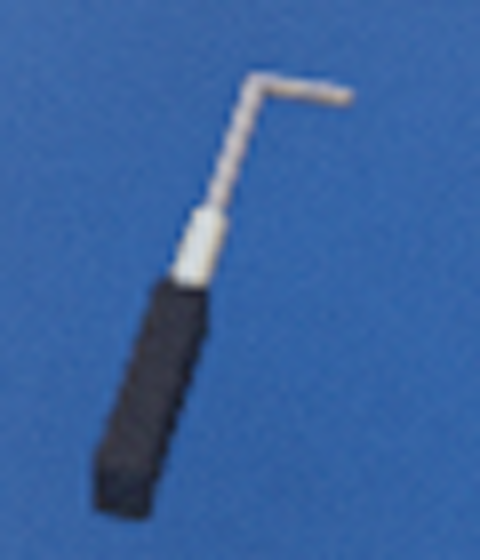

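```bash
python3 - <<'E'
from h import *
t=load('top0');s=load('side0')
def T(x,y,k=7,o=(305,165)): return (o[0]+(x+.5)/k-.5,o[1]+(y+.5)/k-.5)
z=.015
P={n:onz(t,*T(*p),zz) for n,p,zz in [('corner',(95,148),z),('tip',(129,65),z),('tube',(303,240),z),('hf',(422,285),.027),('hr',(655,385),.027)]}
def S(x,y): return T(x,y,8,(290,255))
Q={n:onz(s,*S(*p),z) for n,p in [('corner',(258,82)),('tip',(350,96)),('tube',(208,208))]}
for k in P: print(k,P[k],Q.get(k))
a=P['corner']-P['tube']; print('yaw',np.degrees(np.arctan2(a[1],a[0])),np.linalg.norm(a))
c=lambda x,y:T(x,y,3,(110,15)); d=lambda x,y:T(x,y,6,(270,120))
print('eye',tri(t,c(245,316),s,d(344,168)))
print('eyebase side', tri(t,c(250,318),s,d(345,192)))
# flap top corners at z=.275 approx
for n,p,q in [('near',(258,520),(97,222)),('far',(262,140),(585,186)),('nearback',(34,532),(45,128)),('farback',(45,140),(505,92))]:
  print(n,onz(t,*c(*p),.275),onz(s,*d(*q),.275),tri(t,c(*p),s,d(*q)))
for n,(u,v) in dict(spool=(361,135),flux=(418,142),cleaner=(300,110),jig=(266,162)).items(): print(n,onz(t,u,v,.03))
E
```

```text
corner [ 0.56620583 -0.05643268  0.015     ] [ 0.56694729 -0.05460002  0.015     ]
tip [ 0.60088572 -0.06639989  0.015     ] [ 0.60172339 -0.0653803   0.015     ]
tube [ 0.53897084 -0.13973861  0.015     ] [ 0.5395432 -0.1305181  0.015    ]
hf [ 0.52392228 -0.18471188  0.027     ] None
hr [ 0.49544304 -0.27527551  0.027     ] None
yaw 71.8960168288112 0.08764486595485432
eye (array([0.61093453, 0.24612375, 0.29127483]), np.float64(0.0008757321447767206))
eyebase side (array([0.61342223, 0.24561597, 0.2772744 ]), np.float64(0.0039028476142993467))
near [0.46666978 0.21766917 0.275     ] [0.46630574 0.21288359 0.275     ] (array([0.46677269, 0.21806258, 0.27301924]), np.float64(0.0006252501130437018))
far [0.75790056 0.25888868 0.275     ] [0.75251562 0.24945216 0.275     ] (array([0.75697117, 0.25949105, 0.2720726 ]), np.float64(0.004360773002957268))
nearback [0.4399825  0.37420946 0.275     ] [0.43956385 0.37310625 0.275     ] (array([0.43980879, 0.37431799, 0.27462659]), np.float64(0.0004784207037025644))
farback [0.73940893 0.42142615 0.275     ] [0.73716809 0.41971499 0.275     ] (array([0.73839387, 0.42134585, 0.27485266]), np.float64(0.0019482872419799436))
spool [ 0.71844908 -0.1586759   0.03      ]
flux [ 0.71601287 -0.31527889  0.03      ]
cleaner [0.77220677 0.01550433 0.03      ]
jig [0.6122775  0.09147806 0.03      ]
```

The crop confirms the pole: black handle, bright tube, steel rod, prong on its right. First move to a hover over the handle.

Request:
{"name": "step_arm", "arguments": {
  "offset": [
    [0.6, 0.9, 0],
    [0.6, 0.9, 0],
    [0.6, 0.9, 0],
    [0.6, 0.9, 0],
    [0.6, 0.9, 0]
  ],
  "roll": [0.88, 0.88, 0.88, 0.88, 0.88]
}}

```text
time_s: 0.78
position: [0.3203, -0.4984, 0.2312]
tcp_rot: [-3.142, -0.0, 0.657]
contact_force: [-0.7, -1.1, 0.3]
opening: 0.0853
```

Request:
{"name": "step_arm", "arguments": {
  "offset": [
    [0.6, 0.9, 0],
    [0.6, 0.9, 0],
    [0.6, 0.9, 0],
    [0.6, 0.9, 0],
    [0.6, 0.9, 0]
  ],
  "roll": [0.88, 0.88, 0.88, 0.88, 0.88]
}}

```text
time_s: 1.4
position: [0.4107, -0.363, 0.2314]
tcp_rot: [3.141, -0.0, 0.965]
contact_force: [0.5, 0.7, -0.0]
opening: 0.0857
```

Request:
{"name": "step_arm", "arguments": {
  "offset": [
    [0.65, 0.9, -0.4],
    [0.65, 0.9, -0.4],
    [0.65, 0.9, -0.4],
    [0.7, 0.9, -0.4],
    [0.7, 0.9, -0.4]
  ],
  "roll": [0.88, 0.88, 0.88, 0.88, 0.88]
}}

```text
time_s: 2.02
position: [0.511, -0.228, 0.171]
tcp_rot: [3.141, -0.0, 1.272]
contact_force: [0.9, -0.5, -1.1]
opening: 0.0854
```

```bash
python3 - <<'E'
from h import *
s=snap('wrist','w1'); print(s['xyz'],s['orientation'])
a=r.sense(); print({k:np.round(a[k],4) for k in('time_s','position','tcp_rot','contact_force','torque')})
E
```

```text
[ 0.53265798 -0.15689869  0.31300937] [ 2.84911792e+00 -1.66923168e-03 -2.98286792e-01]
{'time_s': np.float64(2.075), 'position': array([ 0.5134, -0.2223,  0.1697]), 'tcp_rot': array([-3.1413, -0.0047,  1.2805]), 'contact_force': array([1.87  , 3.4091, 0.2156]), 'torque': array([ 0.1721, -0.1824, -0.015 ])}
```

View pics/w1.png

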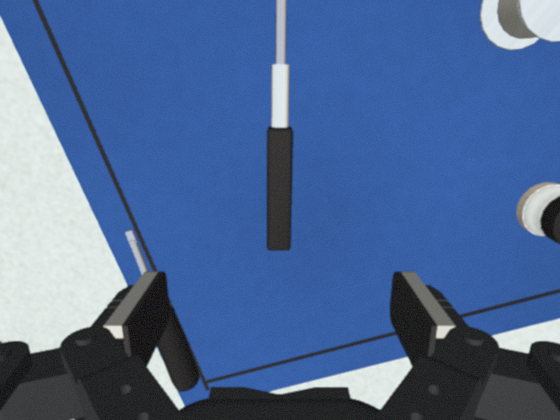

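The wrist view shows the handle upright at (280,188), rear end (279,248), front end/tube joint (280,128), with the fingers on either side.

```bash
python3 - <<'E'
from h import *
s=snap('wrist','w2'); 
a=r.sense(); print({k:np.round(a[k],4) for k in('time_s','position','tcp_rot')})
g=s['img'].astype(int); m=((g.max(2)<70)).astype(np.uint8); m[262:]=0; m[:,:230]=0;m[:,330:]=0
n,l,st,c=cv2.connectedComponentsWithStats(m); i=1+st[1:,4].argmax(); print(st[i],c[i])
ys,xs=np.where(l==i)
pts=[]
for v in range(ys.min()+6,ys.max()-12,5):
    x=xs[ys==v]; pts.append(onz(s,x.mean(),v,.027))
pts=np.array(pts); print(pts[0],pts[-1])
vx,vy,x0,y0=cv2.fitLine(pts[:,:2].astype(np.float32),cv2.DIST_L2,0,.01,.01).ravel(); print('yaw',np.degrees(np.arctan2(vy,vx)))
f=onz(s,xs[ys==ys.min()+4].mean(),ys.min(),.027); b=onz(s,xs[ys==ys.max()-8].mean(),ys.max(),.003)
print('front',f,'rear(z0.027)',onz(s,279,ys.max(),.027),'rear foot',b)
b2=(g.min(2)>140).astype(np.uint8); b2[:, :265]=0;b2[:,300:]=0
yy,xx=np.where(b2); print('tube rows', [ (v,xx[yy==v].min(),xx[yy==v].max()) for v in range(0,130,10) if (yy==v).any()])
E
```

```text
{'time_s': np.float64(2.125), 'position': array([ 0.5121, -0.2241,  0.1702]), 'tcp_rot': array([-3.1404, -0.0034,  1.2778])}
[ 266  136   26  122 2825] [278.35575221 196.03433628]
[ 0.5250702 -0.1848046  0.027    ] [ 0.50060138 -0.26122577  0.027     ]
yaw 72.30386
front [ 0.52633738 -0.18055407  0.027     ] rear(z0.027) [ 0.49799763 -0.27418405  0.027     ] rear foot [ 0.49366565 -0.28411233  0.003     ]
tube rows [(0, np.int64(278), np.int64(286)), (10, np.int64(278), np.int64(285)), (20, np.int64(278), np.int64(285)), (30, np.int64(277), np.int64(285)), (40, np.int64(277), np.int64(285)), (50, np.int64(277), np.int64(285)), (60, np.int64(277), np.int64(284)), (70, np.int64(277), np.int64(284)), (80, np.int64(272), np.int64(288)), (90, np.int64(272), np.int64(288)), (100, np.int64(272), np.int64(287)), (110, np.int64(272), np.int64(287)), (120, np.int64(272), np.int64(287))]
```

Request:
{"name": "step_arm", "arguments": {
  "offset": [
    [0.05, 0, -0.9],
    [0, 0.05, -0.9],
    [0, 0, -0.9],
    [0, 0, -0.9],
    [0, 0, -0.9]
  ],
  "roll": [0, 0, 0, 0, 0]
}}

```text
time_s: 2.75
position: [0.5116, -0.2284, 0.0357]
tcp_rot: [3.141, 0.0, 1.269]
contact_force: [0.3, -0.7, -0.3]
opening: 0.0854
```

Request:
{"name": "step_arm", "arguments": {
  "offset": [
    [0, 0, -0.5],
    [0, 0, -0.3],
    [0, 0, -0.2],
    [0, 0, -0.05],
    [0, 0, 0]
  ],
  "roll": [0, 0, 0, 0, 0]
}}

```text
time_s: 3.38
position: [0.5118, -0.2285, 0.0053]
tcp_rot: [3.141, 0.0, 1.268]
contact_force: [-1.2, -0.2, 0.3]
opening: 0.0856
```

```bash
python3 - <<'E'
from h import *
s=snap('wrist','w3')
a=r.sense(); print({k:np.round(a[k],4) for k in('time_s','position','tcp_rot','contact_force')})
E
```

```text
{'time_s': np.float64(3.425), 'position': array([ 0.5118, -0.2285,  0.0053]), 'tcp_rot': array([3.1406e+00, 1.0000e-04, 1.2683e+00]), 'contact_force': array([-0.2022,  0.5902,  0.2593])}
```

View pics/w3.png

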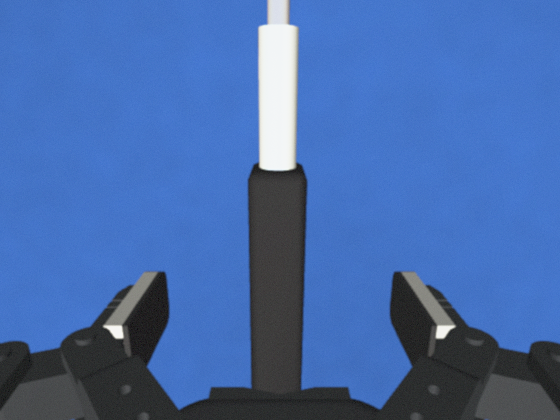

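The handle is centred between the pads ((277,280), pads at 168 and 392). Close.

Request:
{"name": "step_arm", "arguments": {
  "offset": [
    [0, 0, 0],
    [0, 0, 0],
    [0, 0, 0],
    [0, 0, 0],
    [0, 0, 0]
  ],
  "roll": [0, 0, 0, 0, 0],
  "claw": 1,
  "grip_force": 90
}}

```text
time_s: 4.05
position: [0.5118, -0.2284, 0.0052]
tcp_rot: [3.141, 0.0, 1.268]
contact_force: [0.4, 0.3, 3.9]
opening: 0.0184
```

Request:
{"name": "step_arm", "arguments": {
  "offset": [
    [0, 0, 0],
    [0, 0, 0],
    [0, 0, 0.2],
    [0, 0, 0.4],
    [0, 0, 0.6]
  ],
  "roll": [0, 0, 0, 0, 0]
}}

```text
time_s: 4.68
position: [0.511, -0.2282, 0.0414]
tcp_rot: [-3.14, -0.0, 1.268]
contact_force: [-0.4, -0.0, -1.5]
opening: 0.018
```

```bash
python3 - <<'E'
from h import *
s=snap('wrist','w4')
a=r.sense(); print({k:np.round(a[k],4) for k in('time_s','position','tcp_rot','contact_force','torque','opening')})
E
```

```text
{'time_s': np.float64(4.725), 'position': array([ 0.5129, -0.2287,  0.0441]), 'tcp_rot': array([3.1377e+00, 3.0000e-04, 1.2684e+00]), 'contact_force': array([-0.2641, -1.0867, -0.1766]), 'torque': array([-0.051 , -0.0113, -0.0289]), 'opening': np.float64(0.0185)}
```

View pics/w4.png

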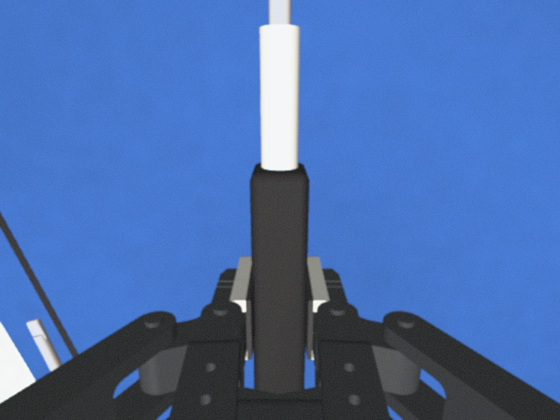

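Grip holds (opening 18 mm, handle between the pads at (280,290)). Lift, turn and carry to a stand-off in front of the eye.

Request:
{"name": "step_arm", "arguments": {
  "offset": [
    [0, 0.2, 0.9],
    [0.1, 0.4, 1],
    [0.2, 0.6, 1],
    [0.2, 0.8, 1],
    [0.2, 0.9, 1]
  ],
  "roll": [0.3, 0.6, 0.7, 0.7, 0.7]
}}

```text
time_s: 5.35
position: [0.5325, -0.1409, 0.1896]
tcp_rot: [3.14, 0.001, 1.479]
contact_force: [0.3, 0.1, -1.5]
opening: 0.0181
```

Request:
{"name": "step_arm", "arguments": {
  "offset": [
    [0.2, 0.95, 1],
    [0.2, 0.95, 1],
    [0.2, 0.95, 1],
    [0.2, 0.95, 0.8],
    [0.2, 0.9, 0.5]
  ],
  "roll": [0.7, 0.7, 0.7, 0.7, 0.6]
}}

```text
time_s: 5.98
position: [0.5627, 0.001, 0.3187]
tcp_rot: [3.139, 0.001, 1.717]
contact_force: [0.9, -0.1, -2.0]
opening: 0.0185
```

Request:
{"name": "step_arm", "arguments": {
  "offset": [
    [0.2, 0.8, 0],
    [0.2, 0.7, 0],
    [0.2, 0.4, 0],
    [0.1, 0.15, 0],
    [0, 0, 0]
  ],
  "roll": [0.08, 0, 0, 0, 0]
}}

```text
time_s: 6.6
position: [0.5836, 0.0607, 0.3165]
tcp_rot: [-3.141, 0.0, 1.72]
contact_force: [-0.1, -0.1, -1.6]
opening: 0.018
```

```bash
python3 - <<'E'
from h import *
snap('side','s1');snap('top','t1');snap('wrist','w5')
a=r.sense(); print({k:np.round(a[k],4) for k in('time_s','position','tcp_rot','contact_force','torque','opening')})
t=load('t1')['img'];s=load('s1')['img']
def c(i,x,y,w,h,k): return cv2.resize(i[y:y+h,x:x+w],(w*k,h*k),interpolation=cv2.INTER_CUBIC)
cv2.imwrite('pics/c5.png',np.vstack([c(t,170,60,130,90,6)]))
cv2.imwrite('pics/c6.png',c(s,280,110,100,80,7))
E
```

```text
{'time_s': np.float64(6.75), 'position': array([0.5834, 0.0601, 0.3167]), 'tcp_rot': array([-3.1413e+00,  5.0000e-04,  1.7193e+00]), 'contact_force': array([-0.0849, -0.0521, -0.8512]), 'torque': array([-0.0762, -0.0121, -0.0688]), 'opening': np.float64(0.018)}
```

View pics/c5.png

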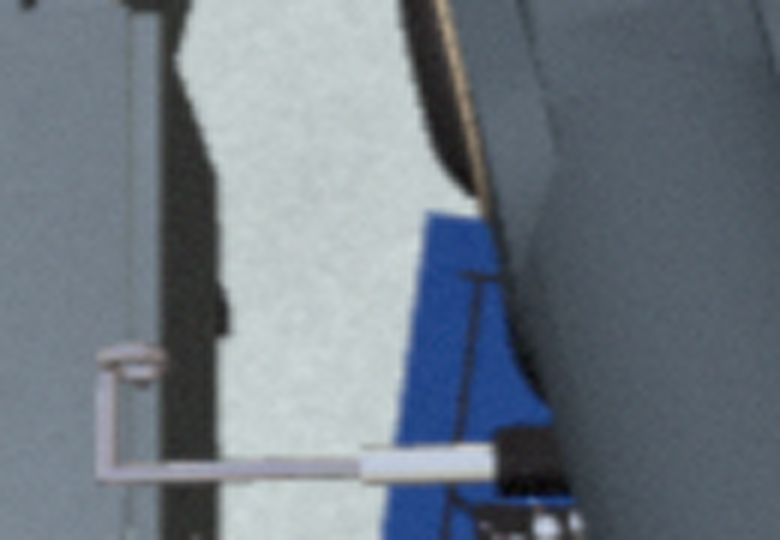

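View pics/c6.png

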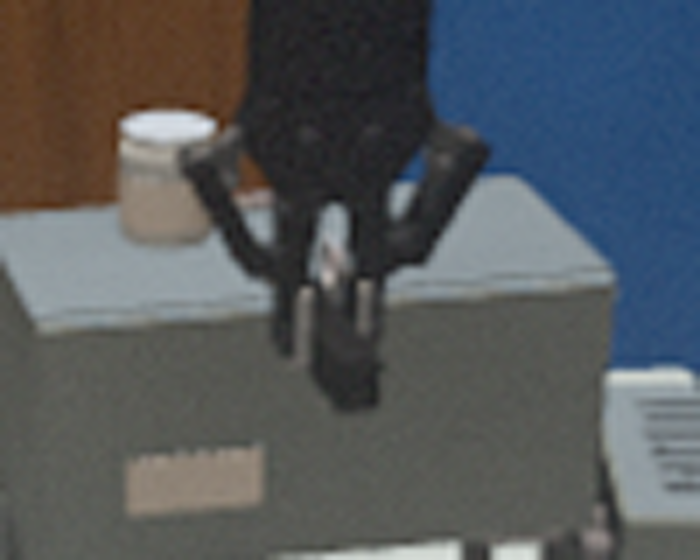

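View pics/w5.png

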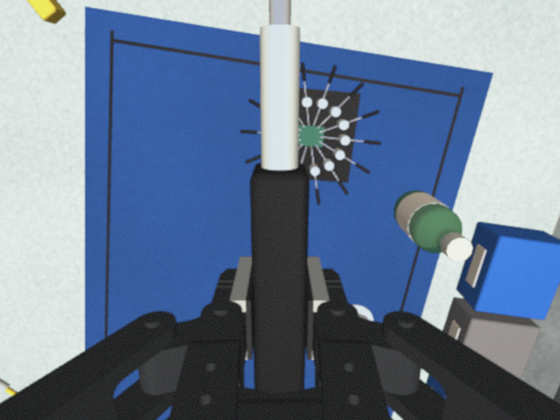

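```bash
python3 - <<'E'
from h import *
t=load('top0')['img'];s=load('side0')['img']
def c(i,x,y,w,h,k): return cv2.resize(i[y:y+h,x:x+w],(w*k,h*k),interpolation=cv2.INTER_NEAREST)
cv2.imwrite('pics/c7.png',np.hstack([c(s,317,138,20,20,20),c(t,182,110,20,20,20)]))
E
```

```text
(no output)
```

View pics/c7.png

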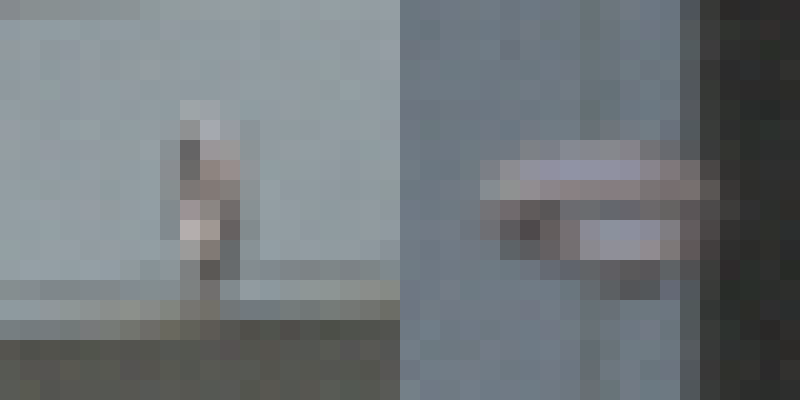

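```bash
python3 - <<'E'
from h import *
t=load('top0');s=load('side0')
for pt,ps in [((192,120),(326.8,146.8)),((192,120.3),(326.8,146.3)),((192,119.7),(327,147.3))]: print(tri(t,pt,s,ps))
# prong/rod in t1: crop offset 170,60 scale6
T=lambda x,y:(170+(x+.5)/6-.5,60+(y+.5)/6-.5)
t1=load('t1'); z=.3167+.0098
for n,p in dict(corner=(101,471),tip=(108,349),rodmid=(110,471),tubeend=(360,466),tubeback=(495,461)).items(): print(n,onz(t1,*T(*p),z))
# flap edges at z .274
for p in [(160,340),(160,20),(128,340),(128,20)]: print(onz(t1,*T(*p),.274))
E
```

```text
(array([0.60992221, 0.24379675, 0.2949516 ]), np.float64(0.0005084193523344595))
(array([0.60921926, 0.24329867, 0.29674807]), np.float64(0.000695508865495353))
(array([0.61102879, 0.24436132, 0.29299691]), np.float64(0.0010716657751797677))
corner [0.55805814 0.24143043 0.3265    ]
tip [0.60229055 0.24588278 0.3265    ]
rodmid [0.55840869 0.23835794 0.3265    ]
tubeend [0.56993346 0.15326973 0.3265    ]
tubeback [0.57698355 0.1074105  0.3265    ]
[0.62773531 0.24103327 0.274     ]
[0.75437159 0.26024845 0.274     ]
[0.62640317 0.25271832 0.274     ]
[0.75300802 0.27223321 0.274     ]
```

Request:
{"name": "step_arm", "arguments": {
  "offset": [
    [0, -0.15, -0.2],
    [0, 0, -0.3],
    [0, 0, -0.3],
    [0, 0, -0.25],
    [0, 0, 0]
  ],
  "roll": [0, 0, 0, 0, 0]
}}

```text
time_s: 7.38
position: [0.583, 0.0566, 0.2844]
tcp_rot: [-3.14, -0.0, 1.721]
contact_force: [-0.3, 0.1, -1.3]
opening: 0.0181
```

```bash
python3 - <<'E'
from h import *
snap('side','s2');snap('top','t2')
a=r.sense(); print({k:np.round(a[k],4) for k in('time_s','position','tcp_rot','contact_force','torque','opening')})
t=load('t2')['img'];s=load('s2')['img']
def c(i,x,y,w,h,k): return cv2.resize(i[y:y+h,x:x+w],(w*k,h*k),interpolation=cv2.INTER_CUBIC)
cv2.imwrite('pics/c8.png',np.hstack([c(t,175,105,40,40,10),c(s,307,130,40,40,10)]))
E
```

```text
{'time_s': np.float64(7.475), 'position': array([0.5836, 0.0568, 0.2854]), 'tcp_rot': array([ 3.1413e+00, -2.0000e-04,  1.7210e+00]), 'contact_force': array([-0.3982,  0.6372, -0.8952]), 'torque': array([-0.1032, -0.0146,  0.0333]), 'opening': np.float64(0.0182)}
```

View pics/c8.png

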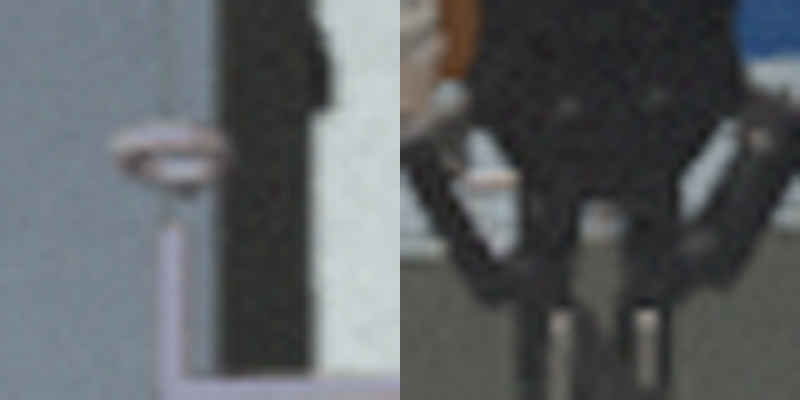

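```bash
python3 - <<'E'
from h import *
s=load('s2');t=load('t2')
p=np.array([.5836,.0568,.2952]); ux=np.array([np.cos(1.721),np.sin(1.721),0]); uy=np.array([-ux[1],ux[0],0])
for D in(.178,.181):
  c=p+D*ux
  for k in(.025,.032,.0385): print(D,k,proj(s,c-k*uy),proj(t,c-k*uy))
  print(c)
for e in[(.610,.2438,.295),(.610,.2438,.292)]: print('eye',proj(s,e),proj(t,e))
cv2.imwrite('pics/c9.png',cv2.resize(s['img'][138:158,307:337],(720,480),interpolation=cv2.INTER_NEAREST))
E
```

```text
0.178 0.025 [318.94917518 147.6533477 ] [193.31954934 132.82165469]
0.178 0.032 [320.92234202 147.49494813] [193.32502389 129.72048682]
0.178 0.0385 [322.75189989 147.34807704] [193.3300933  126.84882284]
[0.55696417 0.23279583 0.2952    ]
0.181 0.025 [318.72574214 147.35364788] [191.91601007 132.87042155]
0.181 0.032 [320.69539572 147.19576994] [191.92350721 129.76912996]
0.181 0.0385 [322.521701  147.0493821] [191.93044952 126.89735157]
[0.55651525 0.23576205 0.2952    ]
eye [326.89256133 146.75969575] [191.99058537 120.07678995]
eye [326.85974779 147.58284311] [192.25266043 120.59962104]
```

View pics/c9.png

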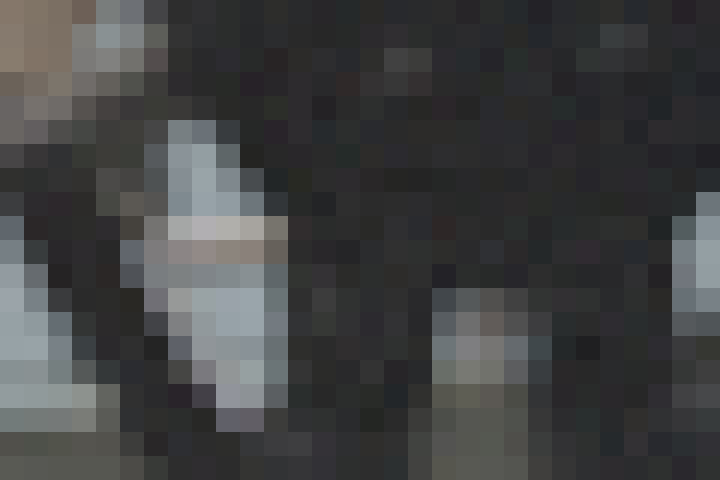

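In the top crop the ring (170,152) sits straight ahead of the prong (172, tip at y=222); the side crop shows the prong at row 147.6 where 147.6 is predicted for the eye's height. Inserting slowly.

Request:
{"name": "step_arm", "arguments": {
  "offset": [
    [0.13, 0.02, 0],
    [0.13, 0.02, 0],
    [0.13, 0.02, 0],
    [0.13, 0.02, 0],
    [0.08, 0.01, 0]
  ],
  "roll": [0, 0, 0, 0, 0]
}}

```text
time_s: 8.1
position: [0.6018, 0.0595, 0.2853]
tcp_rot: [3.142, -0.0, 1.721]
contact_force: [1.2, 0.3, -1.4]
opening: 0.0184
```

```bash
python3 - <<'E'
from h import *
snap('top','t3')
a=r.sense(); print({k:np.round(a[k],4) for k in('time_s','position','tcp_rot','contact_force','torque','opening')})
t=load('t3')['img']
cv2.imwrite('pics/c10.png',cv2.resize(t[105:145,170:220],(750,600),interpolation=cv2.INTER_CUBIC))
E
```

```text
{'time_s': np.float64(8.15), 'position': array([0.6019, 0.0595, 0.2852]), 'tcp_rot': array([ 3.1414e+00, -3.0000e-04,  1.7208e+00]), 'contact_force': array([ 0.8333,  0.9888, -1.5679]), 'torque': array([-0.0385, -0.0233,  0.028 ]), 'opening': np.float64(0.0182)}
```

View pics/c10.png

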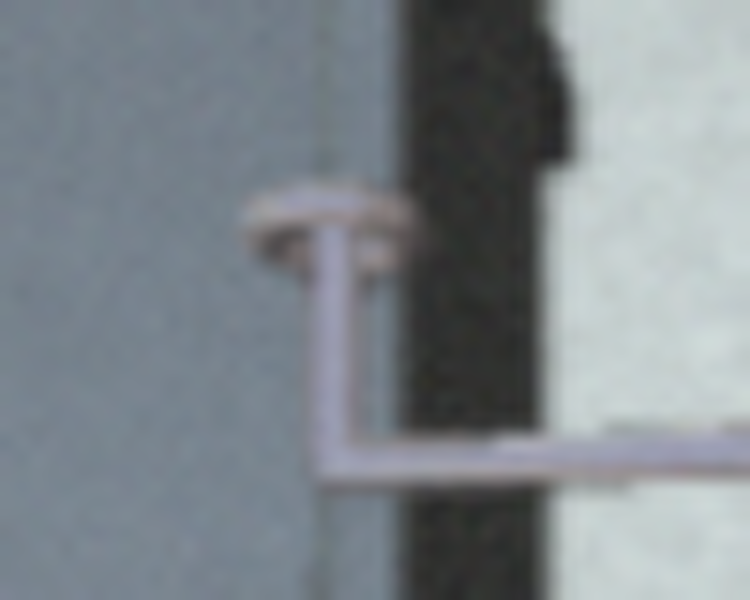

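The prong goes under the ring's upper arc, (333,220), with no force. Continue 18 mm.

Request:
{"name": "step_arm", "arguments": {
  "offset": [
    [0.13, 0.02, 0],
    [0.13, 0.02, 0],
    [0.13, 0.02, 0],
    [0.13, 0.02, 0],
    [0.08, 0.01, 0]
  ],
  "roll": [0, 0, 0, 0, 0]
}}

```text
time_s: 8.78
position: [0.6198, 0.0621, 0.2853]
tcp_rot: [3.142, -0.0, 1.721]
contact_force: [1.3, -0.1, -1.0]
opening: 0.0178
```

```bash
python3 - <<'E'
from h import *
snap('top','t4')
a=r.sense(); print({k:np.round(a[k],4) for k in('time_s','position','tcp_rot','contact_force','torque','opening')})
t=load('t4')['img']
cv2.imwrite('pics/c11.png',cv2.resize(t[105:145,170:220],(750,600),interpolation=cv2.INTER_CUBIC))
E
```

```text
{'time_s': np.float64(8.825), 'position': array([0.6199, 0.0622, 0.2853]), 'tcp_rot': array([ 3.1413e+00, -2.0000e-04,  1.7207e+00]), 'contact_force': array([ 0.2652,  0.359 , -1.2538]), 'torque': array([-0.0778, -0.0695,  0.0193]), 'opening': np.float64(0.018)}
```

View pics/c11.png

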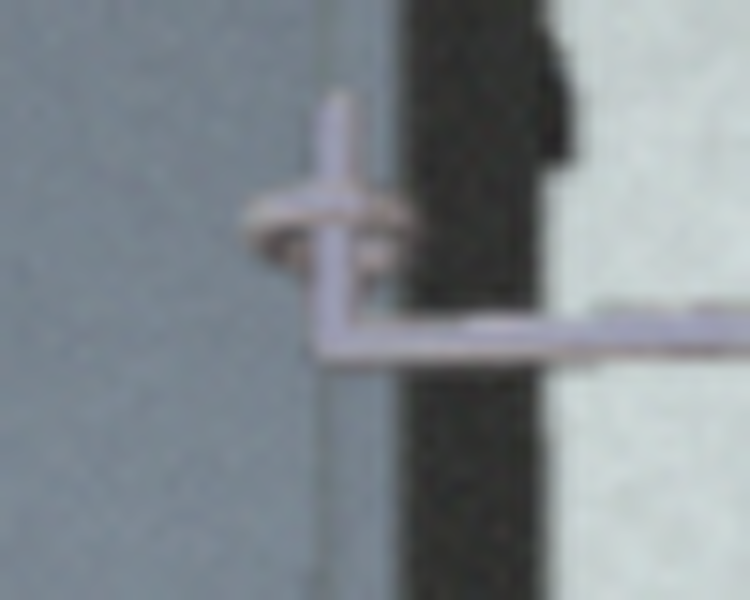

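The prong is right through: tip (340,92) is beyond the ring (330,215), pole line at y=340. Now feel the top of the ring to fix its height.

Request:
{"name": "step_arm", "arguments": {
  "offset": [
    [0, 0, 0.05],
    [0, 0, 0.05],
    [0, 0, 0],
    [0, 0, 0],
    [0, 0, 0]
  ],
  "roll": [0, 0, 0, 0, 0]
}}

```text
time_s: 9.45
position: [0.6193, 0.062, 0.2882]
tcp_rot: [-3.141, 0.0, 1.721]
contact_force: [-0.2, 0.8, -2.3]
opening: 0.0184
```

Request:
{"name": "step_arm", "arguments": {
  "offset": [
    [0, 0, 0.03],
    [0, 0, 0],
    [0, 0, 0],
    [0, 0, 0],
    [0, 0, 0]
  ],
  "roll": [0, 0, 0, 0, 0]
}}

```text
time_s: 10.07
position: [0.6194, 0.062, 0.2891]
tcp_rot: [-3.141, 0.0, 1.721]
contact_force: [-0.4, 0.0, -3.2]
opening: 0.0185
```

Request:
{"name": "step_arm", "arguments": {
  "offset": [
    [0, 0, 0.03],
    [0, 0, 0],
    [0, 0, 0],
    [0, 0, 0],
    [0, 0, 0]
  ],
  "roll": [0, 0, 0, 0, 0]
}}

```text
time_s: 10.7
position: [0.6194, 0.062, 0.29]
tcp_rot: [-3.141, 0.0, 1.721]
contact_force: [-1.2, 0.4, -6.0]
opening: 0.0182
```

```bash
python3 - <<'E'
from h import *
a=r.sense(); print({k:np.round(a[k],4) for k in('time_s','position','contact_force','torque')})
E
```

```text
{'time_s': np.float64(10.7), 'position': array([0.6194, 0.062 , 0.29  ]), 'contact_force': array([-1.1531,  0.3874, -6.0032]), 'torque': array([-0.6372, -0.0434,  0.0788])}
```

```bash
python3 - <<'E'
import numpy as np
th=np.arange(0,1.41,.05)
f=lambda a:np.array([.822*np.sin(a),-5.438*np.sin(a),-5.5*(1-np.cos(a))])
for a in th: print(round(a,2),np.round(f(a),3),'per row next',np.round((f(a+.05)-f(a))/5,3),'tcp',np.round([.6194+.03*f(a)[0],.062+.03*f(a)[1],.2888+.03*f(a)[2]],4))
E
```

```text
0.0 [ 0. -0. -0.] per row next [ 0.008 -0.054 -0.001] tcp [0.6194 0.062  0.2888]
0.05 [ 0.041 -0.272 -0.007] per row next [ 0.008 -0.054 -0.004] tcp [0.6206 0.0538 0.2886]
0.1 [ 0.082 -0.543 -0.027] per row next [ 0.008 -0.054 -0.007] tcp [0.6219 0.0457 0.288 ]
0.15 [ 0.123 -0.813 -0.062] per row next [ 0.008 -0.054 -0.01 ] tcp [0.6231 0.0376 0.2869]
0.2 [ 0.163 -1.08  -0.11 ] per row next [ 0.008 -0.053 -0.012] tcp [0.6243 0.0296 0.2855]
0.25 [ 0.203 -1.345 -0.171] per row next [ 0.008 -0.052 -0.015] tcp [0.6255 0.0216 0.2837]
0.3 [ 0.243 -1.607 -0.246] per row next [ 0.008 -0.052 -0.018] tcp [0.6267 0.0138 0.2814]
0.35 [ 0.282 -1.865 -0.333] per row next [ 0.008 -0.051 -0.02 ] tcp [0.6279 0.0061 0.2788]
0.4 [ 0.32  -2.118 -0.434] per row next [ 0.007 -0.05  -0.023] tcp [ 0.629  -0.0015  0.2758]
0.45 [ 0.358 -2.365 -0.548] per row next [ 0.007 -0.048 -0.025] tcp [ 0.6301 -0.009   0.2724]
0.5 [ 0.394 -2.607 -0.673] per row next [ 0.007 -0.047 -0.028] tcp [ 0.6312 -0.0162  0.2686]
0.55 [ 0.43  -2.842 -0.811] per row next [ 0.007 -0.046 -0.03 ] tcp [ 0.6323 -0.0233  0.2645]
0.6 [ 0.464
[... 877 characters left out ...]
4 -0.026 -0.048] tcp [ 0.6408 -0.0795  0.2059]
1.1 [ 0.733 -4.846 -3.005] per row next [ 0.004 -0.023 -0.05 ] tcp [ 0.6414 -0.0834  0.1986]
1.15 [ 0.75  -4.964 -3.253] per row next [ 0.003 -0.021 -0.051] tcp [ 0.6419 -0.0869  0.1912]
1.2 [ 0.766 -5.068 -3.507] per row next [ 0.003 -0.018 -0.052] tcp [ 0.6424 -0.0901  0.1836]
1.25 [ 0.78  -5.161 -3.766] per row next [ 0.002 -0.016 -0.053] tcp [ 0.6428 -0.0928  0.1758]
1.3 [ 0.792 -5.24  -4.029] per row next [ 0.002 -0.013 -0.053] tcp [ 0.6432 -0.0952  0.1679]
1.35 [ 0.802 -5.306 -4.295] per row next [ 0.002 -0.011 -0.054] tcp [ 0.6435 -0.0972  0.1599]
1.4 [ 0.81  -5.359 -4.565] per row next [ 0.001 -0.008 -0.054] tcp [ 0.6437 -0.0988  0.1518]
```

Request:
{"name": "step_arm", "arguments": {
  "offset": [
    [0, 0, -0.04],
    [0.01, -0.07, 0],
    [0.01, -0.07, 0],
    [0.01, -0.07, 0],
    [0.01, -0.06, -0.01]
  ],
  "roll": [0, 0, 0, 0, 0]
}}

```text
time_s: 11.32
position: [0.6207, 0.0539, 0.2887]
tcp_rot: [3.141, -0.0, 1.721]
contact_force: [-0.5, 1.8, -3.8]
opening: 0.0183
```

Request:
{"name": "step_arm", "arguments": {
  "offset": [
    [0.01, -0.055, 0],
    [0.01, -0.055, -0.005],
    [0, -0.055, -0.005],
    [0.01, -0.055, -0.005],
    [0.01, -0.055, -0.005]
  ],
  "roll": [0, 0, 0, 0, 0]
}}

```text
time_s: 11.95
position: [0.6219, 0.0456, 0.2881]
tcp_rot: [3.141, -0.0, 1.721]
contact_force: [0.0, 1.6, -3.7]
opening: 0.0184
```

```bash
python3 - <<'E'
from h import *
snap('top','t5')
a=r.sense(); print({k:np.round(a[k],4) for k in('time_s','position','contact_force','torque')})
t=load('t5')['img']
cv2.imwrite('pics/c12.png',cv2.resize(t[100:150,170:230],(720,600),interpolation=cv2.INTER_CUBIC))
E
```

```text
{'time_s': np.float64(12.0), 'position': array([0.6219, 0.0452, 0.288 ]), 'contact_force': array([-0.0291,  1.2987, -4.51  ]), 'torque': array([-0.2896,  0.0182, -0.0028])}
```

View pics/c12.png

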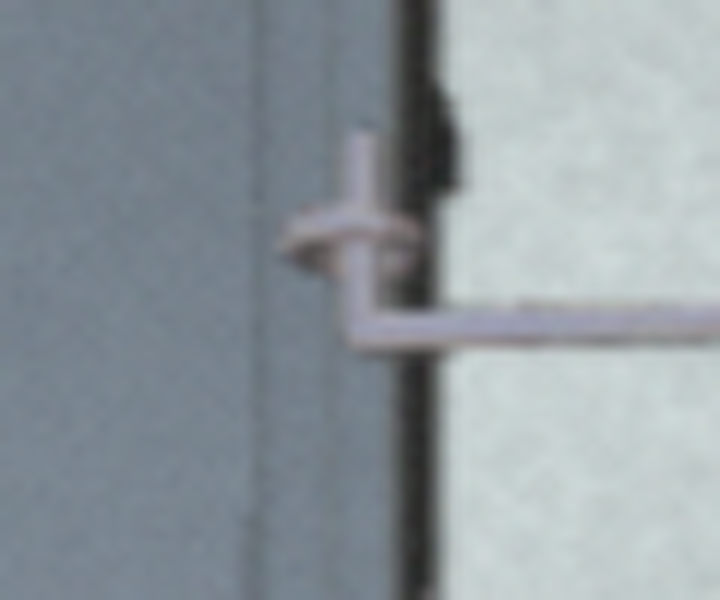

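The flap is opening: its edge is now separate from the cupboard (gap at x=260–330) and the prong is still through the ring (355,235). Pull force is about 1.5 N, upward preload about 2.5 N. Continuing.

Request:
{"name": "step_arm", "arguments": {
  "offset": [
    [0.01, -0.055, -0.005],
    [0.01, -0.055, -0.01],
    [0, -0.055, -0.01],
    [0.01, -0.055, -0.005],
    [0.01, -0.05, -0.01]
  ],
  "roll": [0, 0, 0, 0, 0]
}}

```text
time_s: 12.62
position: [0.6231, 0.0375, 0.2868]
tcp_rot: [3.141, 0.0, 1.721]
contact_force: [-0.1, 1.9, -4.7]
opening: 0.0184
```

Request:
{"name": "step_arm", "arguments": {
  "offset": [
    [0.01, -0.055, -0.01],
    [0.01, -0.055, -0.01],
    [0, -0.055, -0.01],
    [0.01, -0.05, -0.01],
    [0.01, -0.05, -0.01]
  ],
  "roll": [0, 0, 0, 0, 0]
}}

```text
time_s: 13.25
position: [0.6243, 0.0296, 0.2853]
tcp_rot: [3.142, -0.0, 1.721]
contact_force: [0.4, 1.2, -3.3]
opening: 0.0182
```

Request:
{"name": "step_arm", "arguments": {
  "offset": [
    [0.01, -0.055, -0.01],
    [0.01, -0.055, -0.01],
    [0, -0.055, -0.01],
    [0.01, -0.05, -0.015],
    [0.01, -0.05, -0.015]
  ],
  "roll": [0, 0, 0, 0, 0]
}}

```text
time_s: 13.88
position: [0.6255, 0.0216, 0.2835]
tcp_rot: [-3.142, -0.0, 1.721]
contact_force: [0.3, 1.1, -5.2]
opening: 0.0182
```

Request:
{"name": "step_arm", "arguments": {
  "offset": [
    [0.01, -0.055, -0.015],
    [0.01, -0.055, -0.015],
    [0, -0.05, -0.015],
    [0.01, -0.05, -0.015],
    [0.01, -0.05, -0.015]
  ],
  "roll": [0, 0, 0, 0, 0]
}}

```text
time_s: 14.5
position: [0.6267, 0.0138, 0.2812]
tcp_rot: [-3.142, -0.0, 1.721]
contact_force: [-0.2, 1.5, -4.6]
opening: 0.0182
```

```bash
python3 - <<'E'
from h import *
a=r.sense(); print({k:np.round(a[k],4) for k in('time_s','position','contact_force','torque')})
E
```

```text
{'time_s': np.float64(14.5), 'position': array([0.6267, 0.0138, 0.2812]), 'contact_force': array([-0.1532,  1.494 , -4.5931]), 'torque': array([-0.2634,  0.0127,  0.0323])}
```

Request:
{"name": "step_arm", "arguments": {
  "offset": [
    [0.01, -0.05, -0.018],
    [0.01, -0.05, -0.018],
    [0, -0.055, -0.018],
    [0.01, -0.05, -0.018],
    [0.01, -0.05, -0.018]
  ],
  "roll": [0, 0, 0, 0, 0]
}}

```text
time_s: 15.12
position: [0.6279, 0.0062, 0.2785]
tcp_rot: [-3.142, -0.0, 1.721]
contact_force: [-0.1, 2.0, -5.4]
opening: 0.0181
```

Request:
{"name": "step_arm", "arguments": {
  "offset": [
    [0.01, -0.05, -0.02],
    [0.01, -0.05, -0.02],
    [0, -0.05, -0.02],
    [0.01, -0.05, -0.02],
    [0.01, -0.05, -0.02]
  ],
  "roll": [0, 0, 0, 0, 0]
}}

```text
time_s: 15.75
position: [0.6291, -0.0013, 0.2755]
tcp_rot: [-3.142, -0.0, 1.721]
contact_force: [-1.3, 1.5, -5.3]
opening: 0.0185
```

Request:
{"name": "step_arm", "arguments": {
  "offset": [
    [0.01, -0.05, -0.022],
    [0.01, -0.05, -0.022],
    [0, -0.05, -0.022],
    [0.01, -0.05, -0.022],
    [0.01, -0.05, -0.022]
  ],
  "roll": [0, 0, 0, 0, 0]
}}

```text
time_s: 16.38
position: [0.6302, -0.0088, 0.2722]
tcp_rot: [-3.142, -0.0, 1.721]
contact_force: [-1.1, 1.4, -4.9]
opening: 0.0181
```

Request:
{"name": "step_arm", "arguments": {
  "offset": [
    [0.01, -0.05, -0.025],
    [0.01, -0.05, -0.025],
    [0, -0.05, -0.025],
    [0.01, -0.05, -0.025],
    [0, -0.05, -0.025]
  ],
  "roll": [0, 0, 0, 0, 0]
}}

```text
time_s: 17.0
position: [0.6313, -0.0163, 0.2685]
tcp_rot: [3.141, -0.0, 1.721]
contact_force: [0.3, 2.2, -5.3]
opening: 0.0183
```

```bash
python3 - <<'E'
from h import *
snap('top','t6');snap('side','s6')
a=r.sense(); print({k:np.round(a[k],4) for k in('time_s','position','contact_force','torque')})
t=load('t6')['img'];s=load('s6')['img']
cv2.imwrite('pics/c13.png',np.hstack([cv2.resize(t[100:150,180:240],(480,400),interpolation=cv2.INTER_CUBIC),cv2.resize(s[125:205,275:375],(500,400))[:,:320*1]]))
E
```

```text
{'time_s': np.float64(17.1), 'position': array([ 0.6312, -0.0165,  0.2684]), 'contact_force': array([ 0.2658,  2.6333, -4.9183]), 'torque': array([-0.4133,  0.014 ,  0.0373])}
```

View pics/c13.png

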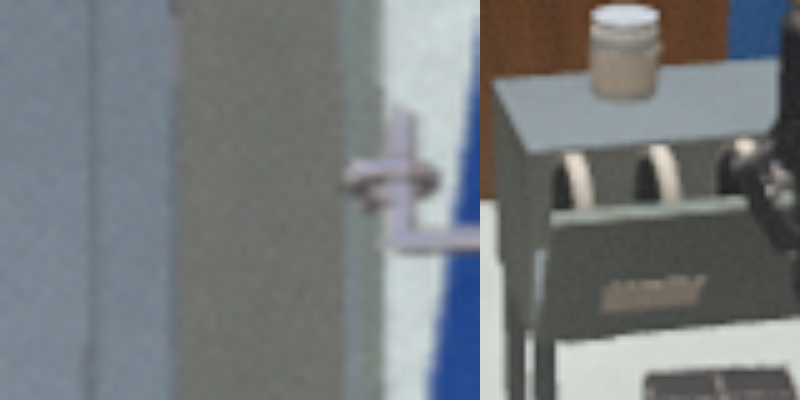

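Prong is through the ring at (395,180), flap about 0.5 rad open. Through the balance zone now, keeping the light outward preload.

Request:
{"name": "step_arm", "arguments": {
  "offset": [
    [0.01, -0.045, -0.028],
    [0.01, -0.045, -0.028],
    [0, -0.05, -0.028],
    [0.01, -0.045, -0.028],
    [0, -0.045, -0.028]
  ],
  "roll": [0, 0, 0, 0, 0]
}}

```text
time_s: 17.73
position: [0.6322, -0.0232, 0.2643]
tcp_rot: [3.141, -0.0, 1.721]
contact_force: [0.4, 2.2, -5.1]
opening: 0.0185
```

Request:
{"name": "step_arm", "arguments": {
  "offset": [
    [0.01, -0.045, -0.03],
    [0.01, -0.045, -0.03],
    [0, -0.045, -0.03],
    [0.01, -0.045, -0.03],
    [0, -0.045, -0.03]
  ],
  "roll": [0, 0, 0, 0, 0]
}}

```text
time_s: 18.35
position: [0.6331, -0.0299, 0.2598]
tcp_rot: [3.141, -0.0, 1.721]
contact_force: [0.6, 2.0, -5.3]
opening: 0.0178
```

Request:
{"name": "step_arm", "arguments": {
  "offset": [
    [0.01, -0.044, -0.032],
    [0.01, -0.044, -0.032],
    [0, -0.044, -0.032],
    [0.01, -0.044, -0.032],
    [0, -0.044, -0.032]
  ],
  "roll": [0, 0, 0, 0, 0]
}}

```text
time_s: 18.98
position: [0.6339, -0.0365, 0.255]
tcp_rot: [3.141, -0.0, 1.721]
contact_force: [-0.1, 2.5, -5.3]
opening: 0.0185
```

```bash
python3 - <<'E'
from h import *
a=r.sense(); print({k:np.round(a[k],4) for k in('time_s','position','contact_force','torque')})
E
```

```text
{'time_s': np.float64(18.975), 'position': array([ 0.6339, -0.0365,  0.255 ]), 'contact_force': array([-0.1095,  2.5146, -5.2532]), 'torque': array([-0.2584, -0.1013, -0.0397])}
```

Request:
{"name": "step_arm", "arguments": {
  "offset": [
    [0.01, -0.042, -0.035],
    [0.01, -0.042, -0.035],
    [0, -0.042, -0.035],
    [0.01, -0.042, -0.035],
    [0.01, -0.042, -0.035]
  ],
  "roll": [0, 0, 0, 0, 0]
}}

```text
time_s: 19.6
position: [0.635, -0.0428, 0.2497]
tcp_rot: [-3.141, -0.0, 1.721]
contact_force: [0.2, 3.3, -6.8]
opening: 0.0182
```

Request:
{"name": "step_arm", "arguments": {
  "offset": [
    [0.01, -0.04, -0.037],
    [0.01, -0.04, -0.037],
    [0, -0.04, -0.037],
    [0.01, -0.04, -0.037],
    [0, -0.04, -0.037]
  ],
  "roll": [0, 0, 0, 0, 0]
}}

```text
time_s: 20.23
position: [0.636, -0.0488, 0.2441]
tcp_rot: [3.142, -0.0, 1.721]
contact_force: [-0.3, 3.1, -5.7]
opening: 0.0181
```

Request:
{"name": "step_arm", "arguments": {
  "offset": [
    [0.01, -0.038, -0.039],
    [0.01, -0.038, -0.039],
    [0, -0.038, -0.039],
    [0.01, -0.038, -0.039],
    [0, -0.038, -0.039]
  ],
  "roll": [0, 0, 0, 0, 0]
}}

```text
time_s: 20.85
position: [0.6369, -0.0545, 0.2383]
tcp_rot: [3.141, -0.0, 1.721]
contact_force: [-0.4, 3.0, -5.4]
opening: 0.0185
```

```bash
python3 - <<'E'
from h import *
snap('top','t7');snap('side','s7')
a=r.sense(); print({k:np.round(a[k],4) for k in('time_s','position','contact_force','torque')})
t=load('t7')['img'];s=load('s7')['img']
cv2.imwrite('pics/c14.png',np.hstack([cv2.resize(t[100:150,190:250],(480,400),interpolation=cv2.INTER_CUBIC),cv2.resize(s[125:205,275:375],(500,400))[:,:320*1]]))
E
```

```text
{'time_s': np.float64(20.95), 'position': array([ 0.6369, -0.0547,  0.2382]), 'contact_force': array([-0.1737,  3.3489, -5.0047]), 'torque': array([-0.2182,  0.0548,  0.0193])}
```

View pics/c14.png

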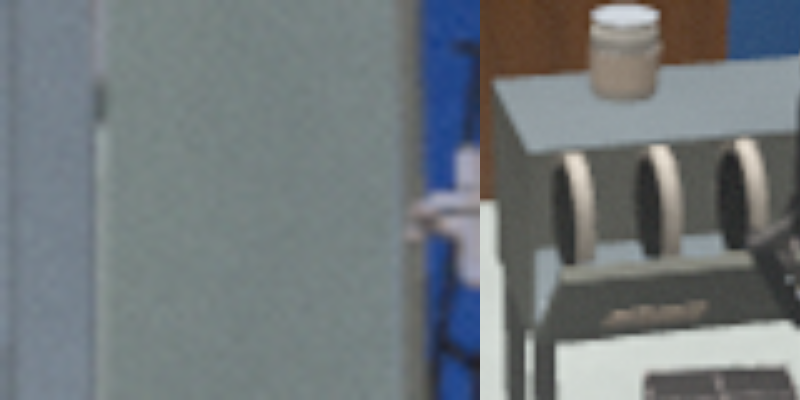

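Flap about 0.8 rad; prong (465,190) still through the ring. Continue.

Request:
{"name": "step_arm", "arguments": {
  "offset": [
    [0.01, -0.035, -0.041],
    [0, -0.035, -0.041],
    [0, -0.035, -0.041],
    [0.01, -0.035, -0.041],
    [0.01, -0.035, -0.041]
  ],
  "roll": [0, 0, 0, 0, 0]
}}

```text
time_s: 21.58
position: [0.6378, -0.0598, 0.2322]
tcp_rot: [-3.142, -0.0, 1.721]
contact_force: [0.2, 2.9, -5.9]
opening: 0.0183
```

Request:
{"name": "step_arm", "arguments": {
  "offset": [
    [0.01, -0.033, -0.043],
    [0, -0.033, -0.043],
    [0, -0.033, -0.043],
    [0.01, -0.033, -0.043],
    [0.01, -0.033, -0.043]
  ],
  "roll": [0, 0, 0, 0, 0]
}}

```text
time_s: 22.2
position: [0.6386, -0.0648, 0.2257]
tcp_rot: [-3.141, 0.0, 1.721]
contact_force: [-0.3, 1.3, -4.8]
opening: 0.0181
```

Request:
{"name": "step_arm", "arguments": {
  "offset": [
    [0.01, -0.031, -0.045],
    [0, -0.031, -0.045],
    [0, -0.031, -0.045],
    [0.01, -0.031, -0.045],
    [0.01, -0.031, -0.045]
  ],
  "roll": [0, 0, 0, 0, 0]
}}

```text
time_s: 22.82
position: [0.6396, -0.0696, 0.219]
tcp_rot: [3.142, 0.0, 1.721]
contact_force: [-1.0, 2.1, -4.2]
opening: 0.0181
```

Request:
{"name": "step_arm", "arguments": {
  "offset": [
    [0.01, -0.028, -0.047],
    [0, -0.028, -0.047],
    [0, -0.028, -0.047],
    [0.01, -0.028, -0.047],
    [0, -0.028, -0.047]
  ],
  "roll": [0, 0, 0, 0, 0]
}}

```text
time_s: 23.45
position: [0.6403, -0.0738, 0.212]
tcp_rot: [3.141, 0.0, 1.72]
contact_force: [0.1, 2.0, -2.7]
opening: 0.0181
```

```bash
python3 - <<'E'
from h import *
snap('top','t8');snap('side','s8')
a=r.sense(); print({k:np.round(a[k],4) for k in('time_s','position','contact_force','torque')})
t=load('t8')['img'];s=load('s8')['img']
cv2.imwrite('pics/c15.png',np.hstack([cv2.resize(t[100:150,190:250],(480,400),interpolation=cv2.INTER_CUBIC),cv2.resize(s[125:205,275:375],(500,400))[:,:320*1]]))
E
```

```text
{'time_s': np.float64(23.55), 'position': array([ 0.6402, -0.0739,  0.2118]), 'contact_force': array([-0.4989,  0.5513, -3.1194]), 'torque': array([-0.2917,  0.0011,  0.0781])}
```

View pics/c15.png

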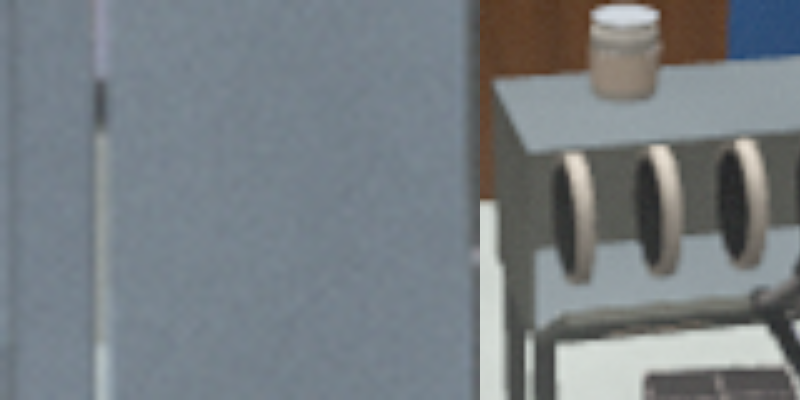

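Request:
{"name": "step_arm", "arguments": {
  "offset": [
    [0.01, -0.034, -0.048],
    [0, -0.034, -0.048],
    [0, -0.034, -0.048],
    [0.01, -0.034, -0.048],
    [0, -0.034, -0.048]
  ],
  "roll": [0, 0, 0, 0, 0]
}}

```text
time_s: 24.18
position: [0.6408, -0.0783, 0.2046]
tcp_rot: [3.141, -0.001, 1.721]
contact_force: [0.0, 1.6, -4.3]
opening: 0.0183
```

Request:
{"name": "step_arm", "arguments": {
  "offset": [
    [0.01, -0.026, -0.049],
    [0, -0.026, -0.049],
    [0, -0.026, -0.049],
    [0.01, -0.026, -0.049],
    [0, -0.026, -0.049]
  ],
  "roll": [0, 0, 0, 0, 0]
}}

```text
time_s: 24.8
position: [0.6414, -0.0822, 0.1973]
tcp_rot: [3.142, -0.0, 1.721]
contact_force: [-0.3, 3.3, -5.5]
opening: 0.0184
```

Request:
{"name": "step_arm", "arguments": {
  "offset": [
    [0.01, -0.022, -0.051],
    [0, -0.022, -0.051],
    [0, -0.022, -0.051],
    [0.01, -0.022, -0.051],
    [0, -0.022, -0.051]
  ],
  "roll": [0, 0, 0, 0, 0]
}}

```text
time_s: 25.42
position: [0.6419, -0.0857, 0.1896]
tcp_rot: [-3.142, -0.0, 1.721]
contact_force: [-0.2, 3.5, -5.6]
opening: 0.0179
```

```bash
python3 - <<'E'
from h import *
snap('top','t9')
a=r.sense(); print({k:np.round(a[k],4) for k in('time_s','position','contact_force','torque')})
t=load('t9')['img']
cv2.imwrite('pics/c16.png',cv2.resize(t[100:150,210:270],(720,600),interpolation=cv2.INTER_CUBIC))
E
```

```text
{'time_s': np.float64(25.475), 'position': array([ 0.6419, -0.0858,  0.1894]), 'contact_force': array([ 0.5929,  2.9381, -6.2237]), 'torque': array([ 0.1522, -0.0667,  0.0044])}
```

View pics/c16.png

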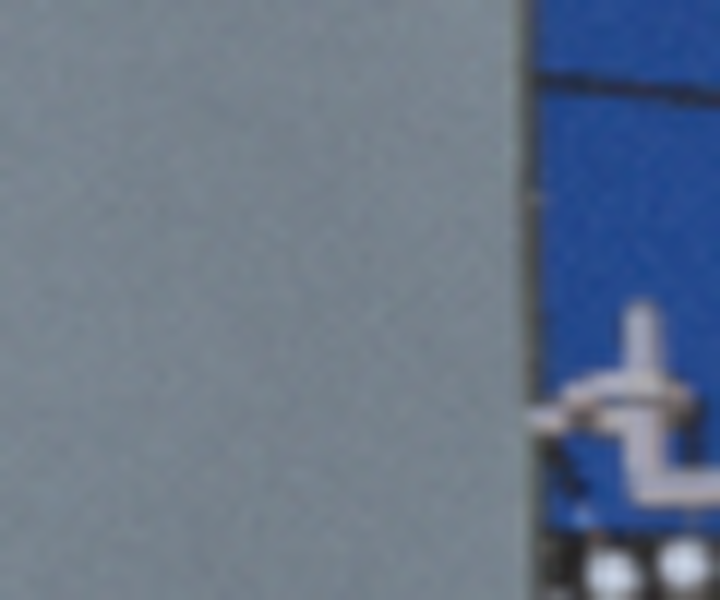

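Prong still through the ring at (645,400). The force and moment readings don't quite agree, so I'll do one still sample before the stop.

Request:
{"name": "step_arm", "arguments": {
  "offset": [
    [0, 0, 0],
    [0, 0, 0],
    [0, 0, 0],
    [0, 0, 0],
    [0, 0, 0]
  ],
  "roll": [0, 0, 0, 0, 0]
}}

```text
time_s: 26.1
position: [0.642, -0.0858, 0.1898]
tcp_rot: [3.142, -0.0, 1.721]
contact_force: [0.2, 4.1, -5.3]
opening: 0.0187
```

```bash
python3 - <<'E'
from h import *
snap('wrist','w9'); snap('side','s9')
a=r.sense(); print({k:np.round(a[k],4) for k in('time_s','position','contact_force','torque')})
w=load('w9')['img'];s=load('s9')['img']
cv2.imwrite('pics/c17.png',np.hstack([cv2.resize(w,(400,300)),cv2.resize(s[130:250,250:410],(400,300))]))
E
```

```text
{'time_s': np.float64(26.2), 'position': array([ 0.6419, -0.0858,  0.1898]), 'contact_force': array([ 1.8000e-03,  3.3868e+00, -6.2186e+00]), 'torque': array([-0.0029,  0.0489,  0.0391])}
```

View pics/c17.png

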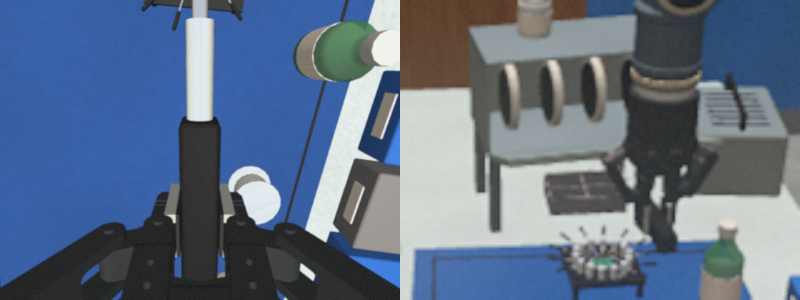

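Request:
{"name": "step_arm", "arguments": {
  "offset": [
    [0.01, -0.018, -0.051],
    [0, -0.018, -0.051],
    [0, -0.018, -0.051],
    [0, -0.018, -0.051],
    [0, -0.018, -0.051]
  ],
  "roll": [0, 0, 0, 0, 0]
}}

```text
time_s: 26.82
position: [0.6424, -0.0885, 0.1821]
tcp_rot: [3.141, -0.0, 1.721]
contact_force: [0.1, 3.2, -4.4]
opening: 0.0179
```

Request:
{"name": "step_arm", "arguments": {
  "offset": [
    [0.01, -0.015, -0.052],
    [0, -0.015, -0.052],
    [0, -0.015, -0.052],
    [0, -0.015, -0.052],
    [0, -0.015, -0.052]
  ],
  "roll": [0, 0, 0, 0, 0]
}}

```text
time_s: 27.45
position: [0.6427, -0.091, 0.1743]
tcp_rot: [3.141, 0.0, 1.72]
contact_force: [-0.0, 3.0, -4.5]
opening: 0.0183
```

Request:
{"name": "step_arm", "arguments": {
  "offset": [
    [0, -0.01, -0.04],
    [0, -0.01, -0.04],
    [0, -0.01, -0.04],
    [0, -0.01, -0.04],
    [0, -0.01, -0.04]
  ],
  "roll": [0, 0, 0, 0, 0]
}}

```text
time_s: 28.08
position: [0.6428, -0.0922, 0.1686]
tcp_rot: [3.141, -0.0, 1.721]
contact_force: [0.9, 1.0, -2.1]
opening: 0.0181
```

```bash
python3 - <<'E'
from h import *
a=r.sense(); print({k:np.round(a[k],4) for k in('time_s','position','contact_force','torque')})
E
```

```text
{'time_s': np.float64(28.075), 'position': array([ 0.6428, -0.0922,  0.1686]), 'contact_force': array([ 0.9299,  0.9872, -2.1057]), 'torque': array([ 0.2321, -0.0543,  0.0321])}
```

The supporting load has vanished, so the flap seems to have reached its stop. Keep lowering to press lightly and confirm.

Request:
{"name": "step_arm", "arguments": {
  "offset": [
    [0, 0, -0.03],
    [0, 0, -0.03],
    [0, 0, -0.03],
    [0, 0, -0.03],
    [0, 0, -0.03]
  ],
  "roll": [0, 0, 0, 0, 0]
}}

```text
time_s: 28.7
position: [0.6428, -0.0922, 0.1641]
tcp_rot: [3.141, -0.0, 1.721]
contact_force: [-0.0, 0.1, 0.6]
opening: 0.0183
```

```bash
python3 - <<'E'
from h import *
snap('top','t10');snap('side','s10')
a=r.sense(); print({k:np.round(a[k],4) for k in('time_s','position','contact_force','torque')})
t=load('t10')['img'];s=load('s10')['img']
cv2.imwrite('pics/c18.png',np.hstack([cv2.resize(t[100:150,210:260],(400,400),interpolation=cv2.INTER_CUBIC),cv2.resize(s[130:230,265:365],(400,400))]))
E
```

```text
{'time_s': np.float64(28.8), 'position': array([ 0.6428, -0.0921,  0.164 ]), 'contact_force': array([ 0.2247,  2.0066, -0.1164]), 'torque': array([0.5906, 0.0248, 0.0427])}
```

View pics/c18.png

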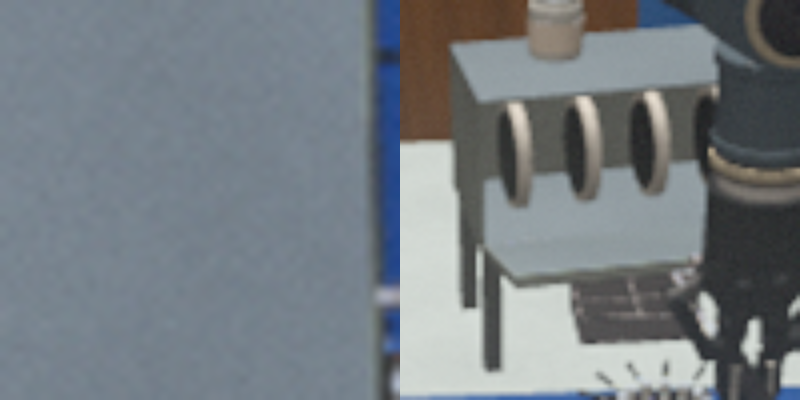

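```bash
python3 - <<'E'
from h import *
s=load('s10');t=load('t10')
a=np.radians(98.6);X=np.array([np.cos(a),np.sin(a),0]);Y=np.array([-X[1],X[0],0]);Z=np.array([0,0,1.])
H=np.array([.611,.2442,.1325])
for th in(1.1,1.2,1.25,1.3,1.35):
  z=-np.sin(th)*X+np.cos(th)*Z; x=np.cos(th)*X+np.sin(th)*Z
  up=H+.14*z+.006*x+.148*Y; lo=H+.14*z-.006*x+.148*Y
  upe=H+.14*z+.006*x
  print(th,'side inner/outer corner',proj(s,up).round(1),proj(s,lo).round(1),'top edge mid',proj(t,upe).round(1),proj(t,H+.14*z-.006*x).round(1),'side mid',proj(s,upe).round(1), 'eye',(H+.161*z).round(4))
cv2.imwrite('pics/c19.png',cv2.resize(s['img'][180:220,280:340],(720,480),interpolation=cv2.INTER_NEAREST))
E
```

```text
1.1 side inner/outer corner [292.4 190.4] [292.7 194.1] top edge mid [251.2 132.8] [253.8 134.3] side mid [336.2 186.2] eye [0.6325 0.1023 0.2055]
1.2 side inner/outer corner [292.8 194.7] [293.  198.3] top edge mid [254.2 134.6] [256.2 136.1] side mid [336.6 190.4] eye [0.6334 0.0958 0.1908]
1.25 side inner/outer corner [292.9 196.8] [293.2 200.4] top edge mid [255.4 135.5] [257.2 137. ] side mid [336.7 192.5] eye [0.6338 0.0931 0.1833]
1.3 side inner/outer corner [293.1 198.9] [293.3 202.5] top edge mid [256.5 136.4] [258.1 137.9] side mid [336.8 194.6] eye [0.6342 0.0908 0.1756]
1.35 side inner/outer corner [293.2 201. ] [293.4 204.6] top edge mid [257.5 137.3] [258.8 138.9] side mid [336.9 196.7] eye [0.6345 0.0889 0.1678]
```

View pics/c19.png

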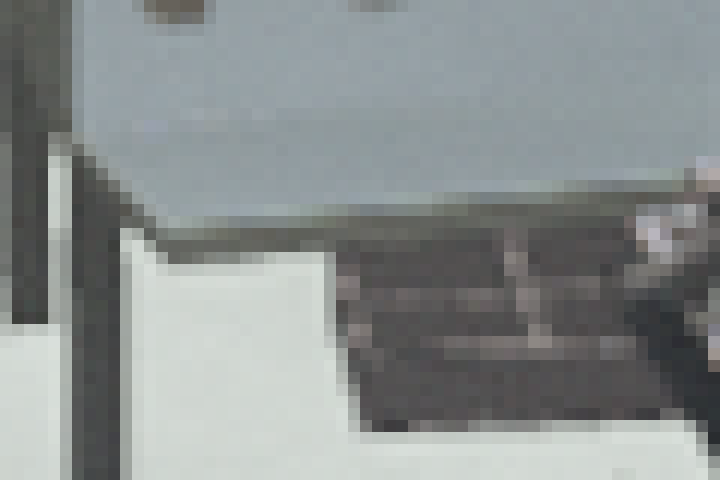

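The flap's corner (inner row 199, outer 201.5) matches the prediction for 1.3 rad. A little more downward press to make sure it is seated.

Request:
{"name": "step_arm", "arguments": {
  "offset": [
    [0, 0, -0.03],
    [0, 0, -0.03],
    [0, 0, 0],
    [0, 0, 0],
    [0, 0, 0]
  ],
  "roll": [0, 0, 0, 0, 0]
}}

```text
time_s: 29.42
position: [0.6427, -0.0918, 0.1622]
tcp_rot: [3.141, -0.001, 1.721]
contact_force: [-0.4, 2.6, 1.9]
opening: 0.0183
```

```bash
python3 - <<'E'
from h import *
a=r.sense(); print({k:np.round(a[k],4) for k in('time_s','position','contact_force','torque')})
E
```

```text
{'time_s': np.float64(29.425), 'position': array([ 0.6427, -0.0918,  0.1622]), 'contact_force': array([-0.4382,  2.603 ,  1.9465]), 'torque': array([ 1.1916,  0.032 , -0.0634])}
```

Pressing now at ~3–5 N with no further give: seated on the stop. Centre the prong in the ring, then withdraw.

Request:
{"name": "step_arm", "arguments": {
  "offset": [
    [0, 0.01, 0.06],
    [0, 0.01, 0.06],
    [0, 0, 0],
    [0, 0, 0],
    [0, 0, 0]
  ],
  "roll": [0, 0, 0, 0, 0]
}}

```text
time_s: 30.05
position: [0.6423, -0.0922, 0.1654]
tcp_rot: [-3.141, 0.001, 1.721]
contact_force: [-0.3, 0.3, -1.1]
opening: 0.0183
```

```bash
python3 - <<'E'
from h import *
snap('top','t11')
a=r.sense(); print({k:np.round(a[k],4) for k in('time_s','position','contact_force','torque')})
t=load('t11')['img']
cv2.imwrite('pics/c20.png',cv2.resize(t[115:165,240:300],(720,600),interpolation=cv2.INTER_CUBIC))
E
```

```text
{'time_s': np.float64(30.1), 'position': array([ 0.6423, -0.0922,  0.1654]), 'contact_force': array([-0.6959,  1.1543, -1.05  ]), 'torque': array([0.247 , 0.0594, 0.1178])}
```

View pics/c20.png

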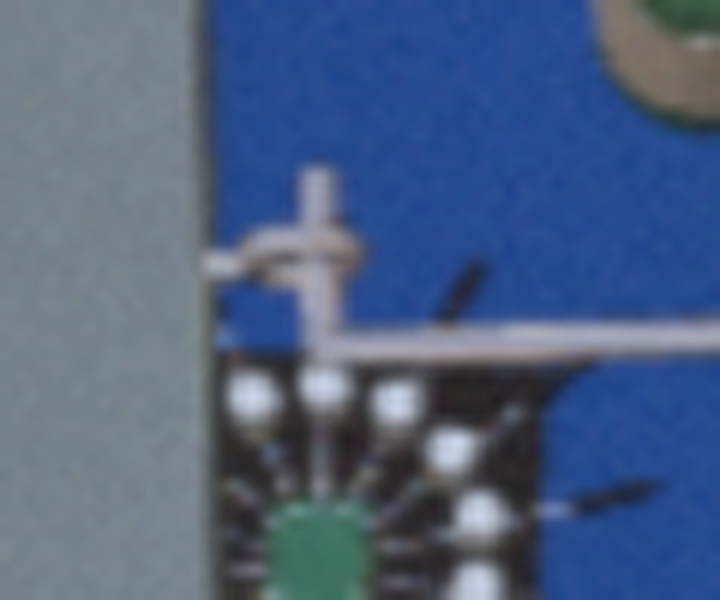

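The prong (318) sits about 2 mm outward of the ring's centre (303). Shift 2 mm in and withdraw along the pole's left.

Request:
{"name": "step_arm", "arguments": {
  "offset": [
    [0, 0.06, 0],
    [-0.1, -0.015, 0],
    [-0.15, -0.022, 0],
    [-0.15, -0.023, 0],
    [-0.15, -0.023, 0]
  ],
  "roll": [0, 0, 0, 0, 0]
}}

```text
time_s: 30.72
position: [0.6256, -0.0926, 0.1657]
tcp_rot: [-3.142, 0.0, 1.721]
contact_force: [0.9, 0.1, -0.9]
opening: 0.0183
```

Request:
{"name": "step_arm", "arguments": {
  "offset": [
    [-0.2, -0.03, 0],
    [-0.2, -0.03, 0],
    [-0.2, -0.03, 0],
    [-0.2, -0.03, 0],
    [-0.2, -0.03, 0]
  ],
  "roll": [0, 0, 0, 0, 0]
}}

```text
time_s: 31.35
position: [0.5957, -0.0969, 0.1656]
tcp_rot: [3.141, -0.0, 1.721]
contact_force: [-0.7, 0.3, -1.2]
opening: 0.0182
```

```bash
python3 - <<'E'
from h import *
snap('top','t12');snap('side','s12')
a=r.sense(); print({k:np.round(a[k],4) for k in('time_s','position','tcp_rot','contact_force','torque')})
t=load('t12')['img'];s=load('s12')['img']
cv2.imwrite('pics/c21.png',np.hstack([cv2.resize(t[115:175,230:290],(400,400),interpolation=cv2.INTER_CUBIC),cv2.resize(s[150:250,265:365],(400,400))]))
E
```

```text
{'time_s': np.float64(31.45), 'position': array([ 0.5953, -0.0971,  0.1656]), 'tcp_rot': array([-3.1410e+00,  2.0000e-04,  1.7205e+00]), 'contact_force': array([ 0.7795,  0.3168, -1.3013]), 'torque': array([-0.0605,  0.0008,  0.0023])}
```

View pics/c21.png

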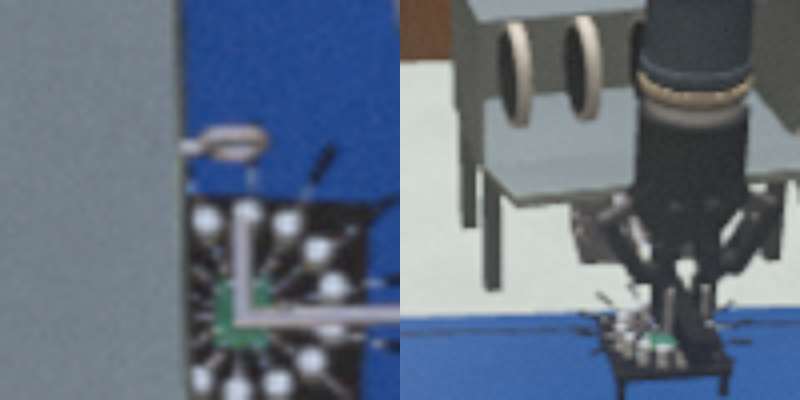

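The prong is clear of the ring (ring (235,143), prong tip (243,215)). Back away and carry the pole to its old place.

Request:
{"name": "step_arm", "arguments": {
  "offset": [
    [0, -0.3, 0],
    [0, -0.5, 0],
    [-0.1, -0.6, 0],
    [-0.2, -0.6, 0],
    [-0.3, -0.6, 0]
  ],
  "roll": [0, 0, -0.2, -0.5, -0.7]
}}

```text
time_s: 32.08
position: [0.5774, -0.1767, 0.1655]
tcp_rot: [-3.141, 0.0, 1.619]
contact_force: [0.2, 0.4, -1.9]
opening: 0.0181
```

Request:
{"name": "step_arm", "arguments": {
  "offset": [
    [-0.4, -0.5, -0.3],
    [-0.4, -0.4, -0.5],
    [-0.4, -0.4, -0.6],
    [-0.4, -0.3, -0.6],
    [-0.3, -0.2, -0.5]
  ],
  "roll": [-0.8, -0.8, -0.8, -0.8, -0.8]
}}

```text
time_s: 32.7
position: [0.5191, -0.2298, 0.0894]
tcp_rot: [-3.14, 0.0, 1.339]
contact_force: [-0.5, -0.7, -0.9]
opening: 0.0179
```

Request:
{"name": "step_arm", "arguments": {
  "offset": [
    [-0.2, 0, -0.5],
    [-0.1, 0, -0.4],
    [0, 0, -0.3],
    [0, 0, 0],
    [0, 0, 0]
  ],
  "roll": [-0.7, -0.4, 0, 0, 0]
}}

```text
time_s: 33.33
position: [0.5127, -0.2288, 0.055]
tcp_rot: [3.14, -0.0, 1.267]
contact_force: [0.8, 0.2, -1.1]
opening: 0.0181
```

```bash
python3 - <<'E'
from h import *
snap('top','t13');snap('side','s13')
a=r.sense(); print({k:np.round(a[k],4) for k in('time_s','position','tcp_rot','contact_force','torque')})
t=load('t13')['img'];s=load('s13')['img']
cv2.imwrite('pics/c22.png',np.hstack([cv2.resize(t[130:250,290:410],(400,400),interpolation=cv2.INTER_CUBIC),cv2.resize(s[230:330,265:365],(400,400))]))
E
```

```text
{'time_s': np.float64(33.425), 'position': array([ 0.5127, -0.2289,  0.0552]), 'tcp_rot': array([ 3.1403e+00, -1.0000e-04,  1.2671e+00]), 'contact_force': array([-0.2798,  0.002 , -1.3892]), 'torque': array([-0.0282, -0.0001, -0.0046])}
```

View pics/c22.png

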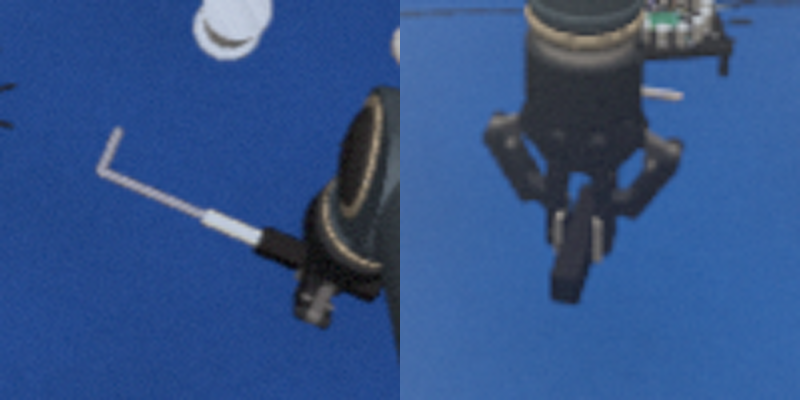

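The pole is over its old place, clear of everything. Lower.

Request:
{"name": "step_arm", "arguments": {
  "offset": [
    [0, 0, -0.4],
    [0, 0, -0.5],
    [0, 0, -0.4],
    [0, 0, -0.2],
    [0, 0, -0.05]
  ],
  "roll": [0, 0, 0, 0, 0]
}}

```text
time_s: 34.05
position: [0.5118, -0.2287, 0.0075]
tcp_rot: [-3.141, -0.0, 1.267]
contact_force: [0.2, 0.8, -0.8]
opening: 0.0184
```

Request:
{"name": "step_arm", "arguments": {
  "offset": [
    [0, 0, -0.05],
    [0, 0, -0.04],
    [0, 0, 0],
    [0, 0, 0],
    [0, 0, 0]
  ],
  "roll": [0, 0, 0, 0, 0]
}}

```text
time_s: 34.67
position: [0.5121, -0.2289, 0.0056]
tcp_rot: [3.141, -0.0, 1.267]
contact_force: [0.0, 1.2, -1.0]
opening: 0.0181
```

```bash
python3 - <<'E'
from h import *
a=r.sense(); print({k:np.round(a[k],4) for k in('time_s','position','tcp_rot','contact_force','torque')})
E
```

```text
{'time_s': np.float64(34.675), 'position': array([ 0.5121, -0.2289,  0.0056]), 'tcp_rot': array([ 3.1413, -0.    ,  1.2669]), 'contact_force': array([ 0.031 ,  1.2106, -0.9717]), 'torque': array([-0.0839,  0.0718,  0.0265])}
```

Request:
{"name": "step_arm", "arguments": {
  "offset": [
    [0, 0, -0.02],
    [0, 0, 0],
    [0, 0, 0],
    [0, 0, 0],
    [0, 0, 0]
  ],
  "roll": [0, 0, 0, 0, 0]
}}

```text
time_s: 35.3
position: [0.5122, -0.229, 0.0052]
tcp_rot: [3.141, 0.0, 1.267]
contact_force: [-1.7, -0.1, 5.1]
opening: 0.0182
```

Request:
{"name": "step_arm", "arguments": {
  "offset": [
    [0, 0, -0.02],
    [0, 0, 0],
    [0, 0, 0],
    [0, 0, 0],
    [0, 0, 0]
  ],
  "roll": [0, 0, 0, 0, 0]
}}

```text
time_s: 35.92
position: [0.5122, -0.2289, 0.0052]
tcp_rot: [3.141, 0.001, 1.267]
contact_force: [-4.4, 0.4, 10.1]
opening: 0.0182
```

```bash
python3 - <<'E'
from h import *
snap('side','s14');snap('wrist','w14')
a=r.sense(); print({k:np.round(a[k],4) for k in('time_s','position','tcp_rot','contact_force','torque')})
s=load('s14')['img'];w=load('w14')['img']
cv2.imwrite('pics/c23.png',np.hstack([cv2.resize(s[240:340,265:365],(400,400)),cv2.resize(w,(400,400))]))
E
```

```text
{'time_s': np.float64(36.025), 'position': array([ 0.5122, -0.2289,  0.0052]), 'tcp_rot': array([3.1413e+00, 4.0000e-04, 1.2668e+00]), 'contact_force': array([-3.1076,  0.7433,  9.9947]), 'torque': array([ 0.1834,  0.6724, -0.0092])}
```

View pics/c23.png

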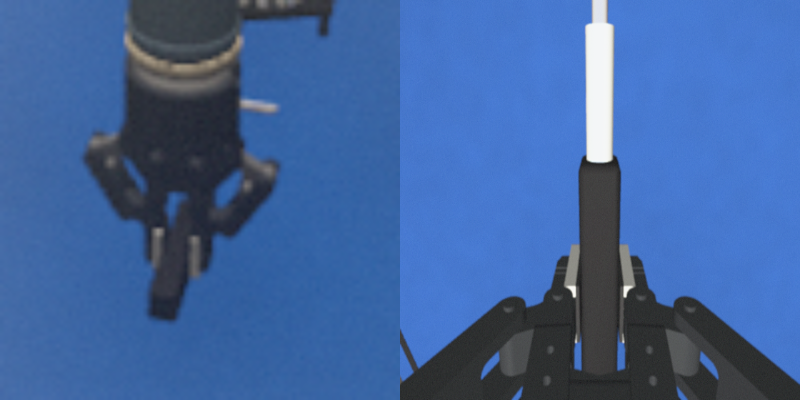

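The pole is on the mat (z same as at the grasp, firm 10 N contact). Ease off slightly and release.

Request:
{"name": "step_arm", "arguments": {
  "offset": [
    [0, 0, 0.02],
    [0, 0, 0],
    [0, 0, 0],
    [0, 0, 0],
    [0, 0, 0]
  ],
  "roll": [0, 0, 0, 0, 0]
}}

```text
time_s: 36.65
position: [0.5122, -0.2289, 0.0052]
tcp_rot: [3.141, 0.0, 1.267]
contact_force: [-2.1, 0.9, 6.4]
opening: 0.0181
```

Request:
{"name": "step_arm", "arguments": {
  "offset": [
    [0, 0, 0],
    [0, 0, 0],
    [0, 0, 0],
    [0, 0, 0],
    [0, 0, 0]
  ],
  "roll": [0, 0, 0, 0, 0],
  "claw": 0
}}

```text
time_s: 37.28
position: [0.5121, -0.2288, 0.0048]
tcp_rot: [3.142, -0.0, 1.267]
contact_force: [0.8, 0.5, 0.3]
opening: 0.0853
```

Request:
{"name": "step_arm", "arguments": {
  "offset": [
    [0, 0, 0],
    [0, 0, 0],
    [0, 0, 0.3],
    [0, 0, 0.5],
    [0, 0, 0.6]
  ],
  "roll": [0, 0, 0, 0, 0]
}}

```text
time_s: 37.9
position: [0.5123, -0.2289, 0.0482]
tcp_rot: [3.141, -0.0, 1.267]
contact_force: [0.3, -1.0, -0.5]
opening: 0.0853
```

Request:
{"name": "step_arm", "arguments": {
  "offset": [
    [0, 0, 0.8],
    [0, 0, 0.9],
    [0, 0, 0.9],
    [0, -0.6, 0.9],
    [0, -0.9, 0.9]
  ],
  "roll": [0, 0, 0, 0, 0]
}}

```text
time_s: 38.52
position: [0.5124, -0.2733, 0.1814]
tcp_rot: [3.14, -0.0, 1.269]
contact_force: [-0.2, -0.1, -1.2]
opening: 0.085
```

Request:
{"name": "step_arm", "arguments": {
  "offset": [
    [-0.3, -1, 0.3],
    [-0.3, -1, 0],
    [-0.3, -1, 0],
    [-0.3, -0.5, 0],
    [0, 0, 0]
  ],
  "roll": [0, 0, 0, 0, 0]
}}

```text
time_s: 39.15
position: [0.4751, -0.3797, 0.1883]
tcp_rot: [3.141, 0.0, 1.264]
contact_force: [-0.4, -0.2, 0.7]
opening: 0.0854
```

```bash
python3 - <<'E'
from h import *
snap('side','s15');snap('top','t15')
a=r.sense(); print({k:np.round(a[k],4) for k in('time_s','position','contact_force','opening')})
E
```

```text
{'time_s': np.float64(39.25), 'position': array([ 0.4766, -0.3774,  0.1882]), 'contact_force': array([0.3945, 0.5701, 0.6135]), 'opening': np.float64(0.0855)}
```

View pics/s15.png

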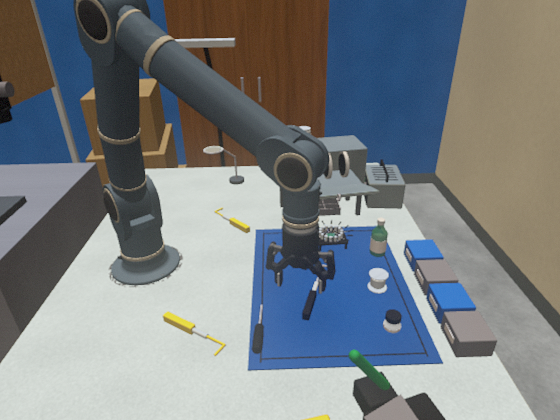

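View pics/t15.png

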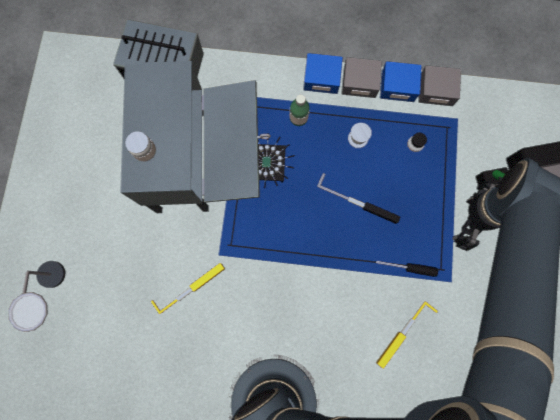

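The side and top views show the flap down (outer edge at x≈257, row 137; 258 predicted for 1.3 rad). The pole is flat at its old place (handle (380,212), prong (321,180)), the other things have not moved, and the arm is clear. Handing in.

```bash
python3 - <<'E'
from h import *
a,b=load('top0')['img'],load('t15')['img']
d=cv2.absdiff(a,b).max(2); print('pole/spool/flux/cleaner/can diff px>40:',[(d[y:y+h,x:x+w]>40).sum() for x,y,w,h in[(310,165,100,65),(345,118,32,35),(402,128,30,30),(285,90,30,40),(122,128,36,36)]])
print(r.finish_job())
E
```

```text
pole/spool/flux/cleaner/can diff px>40: [np.int64(29), np.int64(0), np.int64(0), np.int64(0), np.int64(0)]
the job is handed in; nothing more can be done
None
```

I picked up the black-handled hook pole and put its prong right through the eye, confirmed in the top view with the tip well past the ring. I then swung the flap down to its stop at a steady slow pace. After that I unhooked the pole, laid it back on the mat where it had been and let go only once it was down. The job took about 39 s of the 72 s allowed and has been handed in.

**Forces:** In the readings I took at intervals, contact with the cupboard stayed around 7 N or less, against the 20 N limit. The pole pressed on the mat at about 10 N when I set it down.

**Flap:** Its edge position matched the 1.3 rad prediction in the side view (within about 0.04 rad) and in the top view. A light press at the stop gave no further movement.

**Other things:** The spool, flux, cleaner and can show no change between the first and last pictures. The pole lies within about a pixel of its first place. I judged the screwdriver, jig and tray only by eye; they looked unmoved, but the tray was partly hidden at the end.

**Disagreements:**
- The moment readings were smaller than the force readings implied for part of the swing. A still sample, plus side and wrist pictures, showed nothing but the pole touching anything.
- The prong sat about 2 mm off the ring's centre before I unhooked it, so I recentred it first.

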